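# Pull down the slide cupboard's hatch with the hook pole

### The arm

A 6-joint arm with a two-finger parallel gripper is mounted at the origin on the work surface. World frame = base frame: x ahead of the robot, y to its left, z up, the work surface at z = 0. Lengths are in mm, angles in rad, forces in N, time in s.
With the tool pointing down it reaches from about 300 to 775 mm from the base axis. Payload 14.6 kg.
Tool frame: the origin (TCP) lies between the finger pads; the fingertips stand 22 mm ahead of it and the grasp point (between the pads) lies 3 mm ahead of it (manip.tcp_to_tips is the distance from the TCP to the fingertips, in mm); y points along the fingers, z is the direction in which the jaws open and shut, and the axes are right-handed (so a half turn about y gives the same grasp; the last joint's range is limited). The gripper opens to 94 mm and grips with 3 to 60 N. Pads are 16 mm wide; open, the fingers measure 119 mm over their backs; the gripper's body (75 mm by 177 mm) begins 78 mm behind the grasp point.
Start: joints at [-1.301, 0.3, 1.521, -0, 1.321, -0.067], TCP at [181.75, -519.092, 227.446] pointing down, gripper open.
Joint ranges: [-3.03, 3.03], [-0.79, 2.21], [0.23, 2.52], [-1.04, 4.18], [0, 3.07], [-2.55, 2.55]. Speed limits (rad/s): [2.22, 2.22, 2.57, 3.14, 3.14, 3.14].

### API

Orientations are given as [roll, pitch, yaw] about the fixed x, y, z axes, in that order (R = Rz(yaw) Ry(pitch) Rx(roll)).
In Python, from cell import manip gives the robot as it stands.
- The arm moves only by the shell command python3 -m jog 'ROWS' [OPENING] [FORCE]. ROWS is JSON, one flat list of numbers, 6 for each row, row after row: the shift along the tool's x, y, z in mm, then the turn, a rotation vector about the tool's x, y, z in degrees. A call has 1 to 10 rows; each row is the pose to reach, as a shift and turn from the pose commanded when the call began, along the tool's axes at that moment; what a row does not reach only later rows make up. A row lasts 1/12 s, in which the tool goes at most 41.7 mm and 7.16 degrees, less where a joint would pass 70% of its speed; a pose out of reach is approached as far as the arm can. A call with a gripper value outside its range is refused whole. OPENING is the finger opening in mm, from 0 to 94, set as the call begins (- or left out, the last holds). The fingers move at their own pace and stop on an object; FORCE is the grip in N (left out, the last holds). Time passes only in rows, so rows that repeat a pose let the fingers close. It gives the time, the measured TCP pose, the force and the opening at its end, in the units of the state.
- manip.read_state(): the state, without advancing time (a new reading comes with each control period).
- manip.camera(name): name is "scene" or "top" or "wrist"; returns a dict with "img" (384x512x3 uint8, red, green, blue), "intrinsics" (3x3 intrinsics, pixels), "origin" and "orientation" of the camera in the world. Camera axes: x right, y down, z forward; pixel columns grow to the right and rows downward; lengths in mm; the calibration is good to about 2 mm. The wrist camera is an equidistant fisheye: a pixel r from the principal point sees the ray r / f radians off the axis. A picture is of the moment at which its call begins. There is no depth.
- manip.sign_off(): hands the job in, once; it reports no verdict.
Trained networks look in a picture, given as the dict that the camera call returned (one of the last four; its "shot" number tells which), for a name from the list of things; names that differ only in an ending like _2 or _b are one class to them, and where a whole thing is asked for, a point or a joint stands for the part that bears it (a point fixed in the world has none). Each returns a list of dicts, best first, with "score" (0 to 1); they miss things now and then, are a little off and sometimes report something else, mostly with a low value. They report only what shows in the picture. A call takes as long as a camera call.
- manip.masks_of(thing, picture): "pixels" (384x512 bool, what is visible of it) and "xy" ([column, row] in pixels, amid what is visible of it).
- manip.tip_of(thing, picture): "xy" ([column, row] in pixels: a listed point, or the origin of a listed thing).
The state is a dict: "clock": time; "joints": joint angles; "qd": joint speeds; "effort": joint torques, N m; "eef_pos": TCP position; "eef_rot": TCP orientation; "wrist_force": force on the tool from outside, world axes, zero at the start; "moment": the same for the moment, N m; "finger_gap": finger opening in mm.
Only numpy, scipy, OpenCV 4.12 (cv2) and the standard library are available. Lean on these libraries where they do the work, as an engineer would, in place of code of your own. Each camera call takes 0.05 s, during which the arm holds its last target.

### The job

In the tissue-sectioning lab, open the hatch of the raised slide cupboard: take the hook pole from its rest, put its hook through the steel eye on the hatch and gently pull the hatch all the way down to its stop, touching the cupboard with nothing but the pole and never forcing it (keep well below 20 N). Then unhook the pole and lay it back in its rest the way it lay before, leaving the hatch down and the other things on the bench where they are.

Things in the scene. Friction and masses are not known exactly. Their poses are not given: they have to be found in the camera images.
- cabinet: White cupboard on four dark legs, fixed to the bench, 240 wide (its x) x 170 deep (its y) x 335 mm high, underside at 155 mm. Origin on the bench under the middle of the hatch's hinge line, z up, +y from the front into the cupboard, so the hatch faces -y.
- hatch (a joint): Angle (rad) of the hatch: a white panel 214 wide x 150 high x 12 mm thick covering the cupboard's front, hinged along its lower edge. 0 = closed (upright), 1.45 = fully down on its hard stop, nearly level, towards cupboard -y. It starts shut or slightly ajar (0 to 0.12). Stiff, slightly damped friction hinge: it stays where it is left; about 4 to 6 N at the eye moves it slowly, more if fast.
- hatch_hinge (a point): Middle of the hinge line, 170 mm above the bench, at the lower edge of the hatch. Turns with the hatch: x along the hinge, z up the panel, y into the panel (the outer face is 12 mm to -y); opening turns it positively about x.
- slot_plate (a point): Centre of the upright steel slot plate (22 x 90 mm, centre 104 mm up the panel) on the hatch's outer face, axes as hatch_hinge. A steel eye is clamped in its slot: a ring standing out from the face, its hole looking along x: hole 14 mm, outside 26 mm, round bar 6 mm thick, on a stem to the plate. It does not swivel, and slips along the slot only at some 60 N.
- hatch_slot (a point): Same axes: a point 24 mm off the hatch's outer face and 126 mm up the panel (at 0, -36, 126 mm from hatch_hinge), level with the top of the eye's range. The eye's centre is somewhere 4 to 40 mm straight below this point (along -z; in x and y it is exact); how far is NOT measured: see it or feel for it.
- rest: Grey plastic pole rest fixed on the bench. Origin on the bench at its centre; y along the pole. Two saddles at y = -50 and +50 mm, each 12 mm thick, floor at height 40 mm, with cheeks 30 mm apart up to 59 mm.
- pole_grip (a point): Hook pole, 0.14 to 0.28 kg: centre of its black handle, 16 wide (x) x 150 long (y) x 24 mm high (z). At the start it lies in the rest with this point 52 mm above the bench, handle free between the saddles for 88 mm. A steel rod 8 mm thick runs from the handle's end along +y to 170 mm from this point, then bends square to +x into a hook finger 40 mm long.
- hook_tip (a point): Centre of the round end (radius 4 mm) of the hook finger, at 36, 170, 0 mm from pole_grip in the pole's axes. The finger is 8 mm thick and runs from here along -x to the rod.
- jar: Glass jar 56 wide, 75 mm high; bystander. Origin at the centre of its underside.
- pot: White plastic beaker 64 wide, 60 mm high; bystander. Origin under its centre.
- bottle: Amber bottle 52 wide, 95 mm high; bystander. Origin under its centre.
- slidebox: Grey slide box 85 x 100 x 35 mm high; bystander. Origin under its centre.
- tub: Open white tub of cassettes 110 x 75 x 45 mm high; bystander. Origin under its centre.
- brush: Brush 160 mm long, lying; bystander.
- block: Aluminium specimen block 40 x 30 x 20 mm high; bystander. Origin under its centre.

How it is judged (in metres and radians):
On the way, in this order (a step that is already met when the one before it is completed fails the run):
1. the hook finger is through the eye and has started to swing the hatch down (beyond 0.25 rad) (value of joint hatch above 0.25 rad and x of hook_tip in the frame of hatch_slot above 0.003 m and y of hook_tip in the frame of hatch_slot between -0.009 and 0.009 m and z of hook_tip in the frame of hatch_slot between -0.047 and 0.003 m), for 0.1 s.
2. the hatch is fully down, pulled by the hook in the eye (value of joint hatch above 1.38 rad and x of hook_tip in the frame of hatch_slot above 0.003 m and y of hook_tip in the frame of hatch_slot between -0.009 and 0.009 m and z of hook_tip in the frame of hatch_slot between -0.047 and 0.003 m), for 0.1 s.
At the end, for the whole second after the job is handed in: The hatch is down (1.36 rad or more of 1.45) and still; the pole lies in both saddles of its rest, its handle centre within 12 mm across and 20 mm along of the rest's centre and 47 to 57 mm high, hook flat and on the same side and end as at the start (value of joint hatch above 1.36 rad and velocity of joint hatch between -0.05 and 0.05 rad/s and x of pole_grip in the frame of rest between -0.012 and 0.012 m and y of pole_grip in the frame of rest between -0.02 and 0.02 m and z of pole_grip in the frame of rest between 0.047 and 0.057 m and y of hook_tip in the frame of rest above 0.13 m and x of hook_tip in the frame of rest above 0 m and z of hook_tip in the frame of rest between 0.035 and 0.07 m); the robot touches nothing.
It fails at once if the pole presses on the cupboard, hatch or eye with more than 20 N (contact force between pole and cabinet above 20 N).
It fails at once if the gripper or arm touches the cupboard or hatch (contact force between any of the fingers, the arm and cabinet above 1 N).
It fails at once if another thing on the bench is moved by more than 30 mm (distance of any of jar, pot, bottle, slidebox, tub, brush, block from where it was at the start of the episode above 0.03 m).
It fails at once if another thing is knocked over (angle between any of jar, pot, bottle, slidebox, tub, block's own z axis and vertical above 0.5 rad).
It also fails if it takes over 72 s, if anything falls off the work surface, if the arm or the gripper's body presses on something with over 40 N, if the wrist force passes 120 N, or if a joint passes its speed limit or range.

## Working session

There is one attempt and no reset: what is moved stays moved. The work goes in short steps, Python scripts to look and compute and a shell command to move; the robot and the scene stay as the last step left them, time stands still between calls to the robot, and variables do not carry over. Pictures are saved under pics/ and viewed, and the job is handed in when it is done.

```bash
ls; mkdir -p pics; cat > h.py <<'E'
import numpy as np, cv2
from scipy.spatial.transform import Rotation as R
from cell import manip
def Rm(o):
    o=np.array(o,float)
    return o if o.shape==(3,3) else R.from_euler('xyz',o).as_matrix()
def ray(p,xy,wrist=False):
    K=np.array(p["intrinsics"]);x=(xy[0]-K[0,2])/K[0,0];y=(xy[1]-K[1,2])/K[1,1]
    if wrist:
        r=np.hypot(x,y);d=np.array([x/r*np.sin(r),y/r*np.sin(r),np.cos(r)]) if r>1e-9 else np.array([0,0,1.])
    else: d=np.array([x,y,1.])
    d=Rm(p["orientation"])@d; return np.array(p["origin"],float),d/np.linalg.norm(d)
def onz(p,xy,z,wrist=False):
    o,d=ray(p,xy,wrist); return o+d*(z-o[2])/d[2]
def proj(p,X,wrist=False):
    c=Rm(p["orientation"]).T@(np.array(X,float)-np.array(p["origin"]));K=np.array(p["intrinsics"])
    if wrist:
        r=np.hypot(c[0],c[1]);a=np.arctan2(r,c[2]);u=c[:2]/r*a
    else:u=c[:2]/c[2]
    return np.array([K[0,0]*u[0]+K[0,2],K[1,1]*u[1]+K[1,2]])
def tri(rs):
    A=0;b=0
    for o,d in rs:
        P=np.eye(3)-np.outer(d,d);A=A+P;b=b+P@o
    X=np.linalg.solve(A,b); return X,[np.linalg.norm((np.eye(3)-np.outer(d,d))@(X-o)) for o,d in rs]
def save(p,name,big=1):
    im=p["img"][:,:,::-1]
    if big!=1: im=cv2.resize(im,None,fx=big,fy=big)
    cv2.imwrite("pics/"+name+".png",im)
E
python3 - <<'E'
from h import *
P={}
print(manip.read_state())
for n in ["scene","top","wrist"]:
    p=P[n]=manip.camera(n); save(p,n+"0",1.5); print(n,p["intrinsics"],p["origin"],p["orientation"])
for t in ["pole_grip","hook_tip","rest","cabinet","hatch_hinge","slot_plate","hatch_slot"]:
    for n in P:
        r=manip.tip_of(t,P[n]); print(t,n,[(np.round(q["xy"],1),round(q["score"],2)) for q in r[:2]])
E
```

```text
pics
{'clock': 0.0, 'joints': array([-1.30060332e+00,  3.00481572e-01,  1.52158785e+00,  1.35824401e-05,
        1.32068252e+00, -6.66205130e-02]), 'qd': array([-0.00015643,  0.00063708,  0.00043908,  0.00036678, -0.00053306,
        0.00099955]), 'effort': array([-1.02736911e-03, -5.31805015e+01, -3.52732480e+01,  7.07761617e-02,
        2.43626320e-02, -1.29129930e-04]), 'eef_pos': array([ 181.69133137, -518.87274924,  226.87770442]), 'eef_rot': array([-1.57195217e+00,  9.03022780e-05, -2.80478256e+00]), 'wrist_force': array([-0.55036789, -0.28466363, -0.01273729]), 'moment': array([ 0.0075753 , -0.04404487,  0.02241077]), 'finger_gap': 93.68321960287632}
scene [[443.15857337   0.         252.34206872]
 [  0.         443.15857337 194.20187687]
 [  0.           0.           1.        ]] [1343.65878333 -236.04077685  817.03769697] [-2.22132678  0.00917447  1.30607753]
top [[382.62732919   0.         254.67686275]
 [  0.         382.62732919 192.92314757]
 [  0.           0.           1.        ]] [475.47274802 -36.07530919 981.85499392] [-3.07012851  0.02701029 -1.58791821]
wrist [[2
[... 302 characters left out ...]
), 0.94)]
pole_grip wrist []
hook_tip scene [(array([205.1, 233.8]), 0.96), (array([143.4, 260.2]), 0.16)]
hook_tip top [(array([308.6, 212.7]), 0.97), (array([295.8, 265.6]), 0.58)]
hook_tip wrist []
rest scene [(array([142.3, 261.8]), 0.71)]
rest top [(array([370.2, 207. ]), 0.87)]
rest wrist []
cabinet scene []
cabinet top [(array([304.9, 127.6]), 0.34)]
cabinet wrist []
hatch_hinge scene [(array([368.1, 191.6]), 0.68)]
hatch_hinge top [(array([129. , 168.6]), 0.81), (array([369.7, 207. ]), 0.41)]
hatch_hinge wrist []
slot_plate scene []
slot_plate top [(array([119.9, 165.1]), 0.67)]
slot_plate wrist []
hatch_slot scene []
hatch_slot top [(array([128.3, 162.9]), 0.72)]
hatch_slot wrist []
```

View pics/scene0.png

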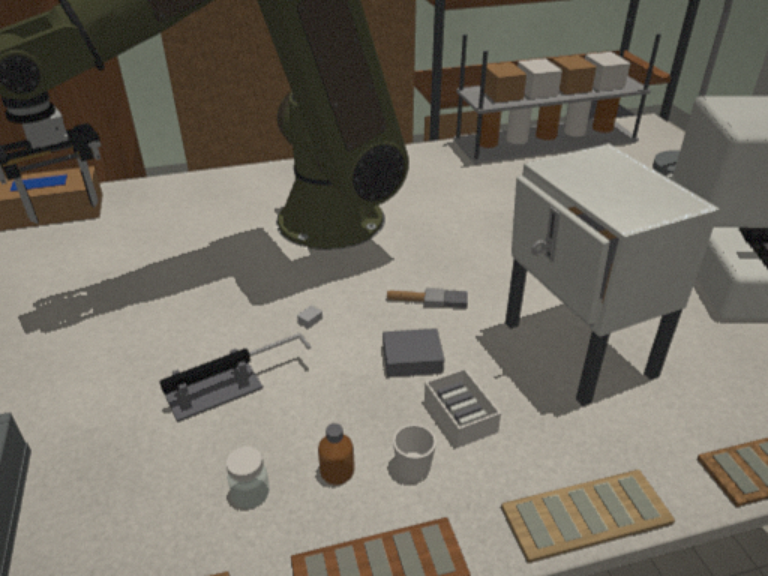

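View pics/top0.png

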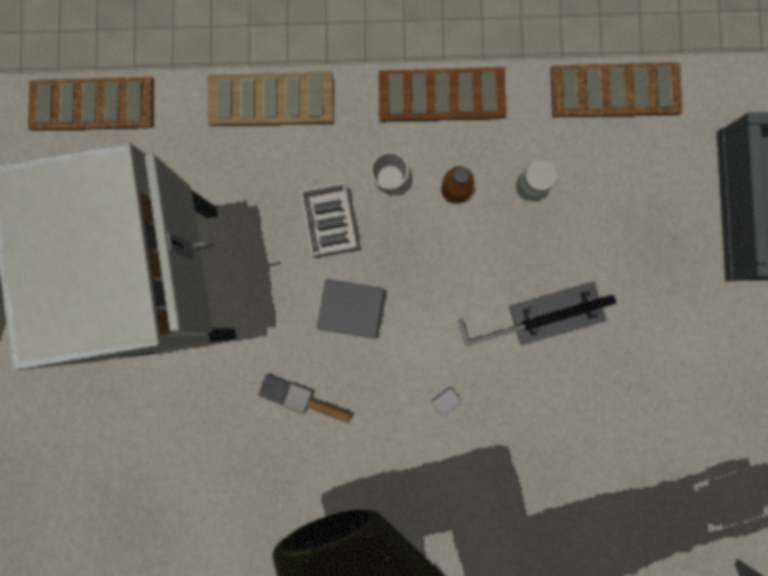

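View pics/wrist0.png

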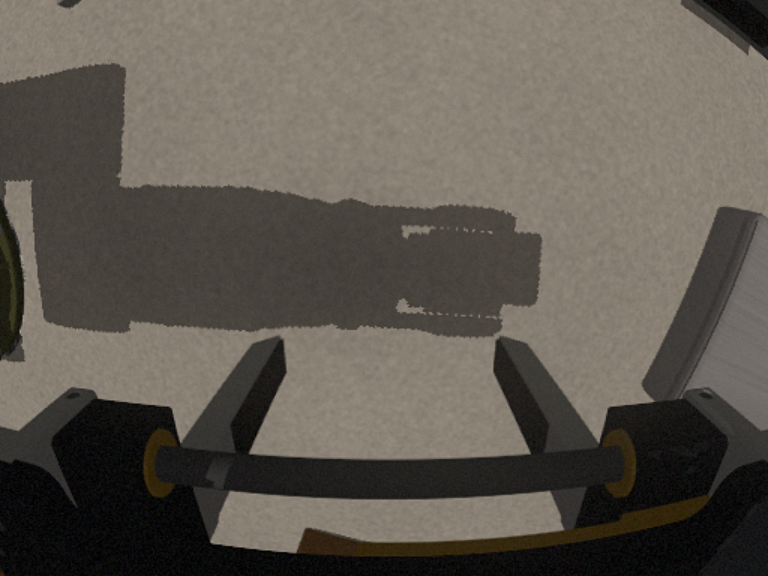

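The scene view shows the cupboard at the right with its hatch slightly ajar and the eye near (360,165). In the top view the pole lies hook to the left (+y), finger towards +x, with the cupboard at the left. Next I zoom in on the details.

```bash
python3 - <<'E'
from h import *
im=cv2.imread("pics/scene0.png"); 
p=manip.camera("scene");im=p["img"][:,:,::-1]
cv2.imwrite("pics/sc_z.png",cv2.resize(im[90:280,330:490],None,fx=4,fy=3.15*4/3.15,interpolation=cv2.INTER_CUBIC)[:760])
t=manip.camera("top");im=t["img"][:,:,::-1]
cv2.imwrite("pics/sc_z.png",cv2.resize(p["img"][90:240,330:490,::-1],None,fx=4,fy=4,interpolation=cv2.INTER_CUBIC))
cv2.imwrite("pics/tp_z.png",cv2.resize(im[90:255,0:200],None,fx=3.6,fy=3.6,interpolation=cv2.INTER_CUBIC))
for z,n in[(52,"pole_grip"),(52,"hook_tip"),(0,"rest")]:
    a=manip.tip_of(n,p);b=manip.tip_of(n,t)
    print(n,onz(p,a[0]["xy"],z),onz(t,b[0]["xy"],z),tri([ray(p,a[0]["xy"]),ray(t,b[0]["xy"])]))
for n in ["jar","pot","bottle","slidebox","tub","brush","block"]:
    b=manip.tip_of(n,t); print(n,[(np.round(onz(t,q["xy"],0)),round(q["score"],2)) for q in b[:2]])
E
```

```text
pole_grip [ 496.1445381  -314.70535057   52.        ] [ 499.16553039 -310.53403217   52.        ] (array([ 498.7871367 , -312.38970719,   53.45139508]), [np.float64(2.2195560062695727), np.float64(2.219556006269596)])
hook_tip [ 503.97021725 -133.13806756   52.        ] [ 485.84884532 -136.51535656   52.        ] (array([ 486.76604962, -134.58872433,   37.38203627]), [np.float64(3.566864445430676), np.float64(3.5668644454306557)])
rest [ 498.20642142 -301.1435056     0.        ] [ 505.68181955 -306.13256958    0.        ] (array([ 505.72219533, -302.17721339,    7.99359913]), [np.float64(1.7201933040170245), np.float64(1.7201933040170903)])
jar [(array([ 722., -270.,    0.]), 0.85)]
pot [(array([739., -23.,   0.]), 0.64), (array([625., 335.,   0.]), 0.46)]
bottle [(array([ 712., -147.,    0.]), 0.9)]
slidebox [(array([506.,  45.,   0.]), 0.98)]
tub [(array([658.,  77.,   0.]), 0.76)]
brush [(array([638., 307.,   0.]), 0.67), (array([358., 121.,   0.]), 0.6)]
block [(array([ 356., -113.,    0.]), 0.55)]
```

View pics/sc_z.png

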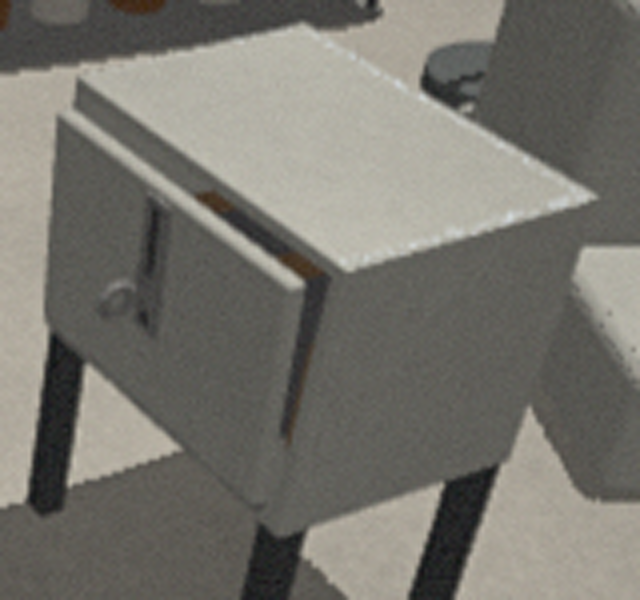

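View pics/tp_z.png

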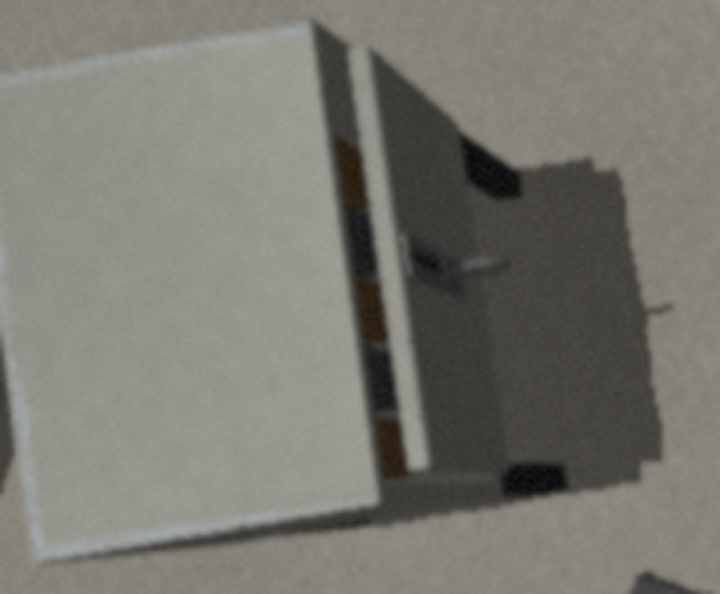

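```bash
cat > fit.py <<'E'
from h import *
from scipy.optimize import least_squares
p=manip.camera("scene");t=manip.camera("top")
def W(v,L): 
    c,s=np.cos(v[2]),np.sin(v[2]);return np.array([v[0]+c*L[0]-s*L[1],v[1]+s*L[0]+c*L[1],L[2]])
def H(v,L):
    c,s=np.cos(v[3]),np.sin(v[3]);x,y,z=L;return W(v,[x,c*y-s*z,170+s*y+c*z])
B=[('s',-120,0,335,350,110),('s',-120,170,335,405.5,96.25),('s',120,170,335,479.25,139.25),('s',120,0,335,416.25,157.5),('s',120,0,155,398,223.25),('s',120,170,155,456.25,205.5),
('t',120,0,335,86.7,95.6),('t',-120,0,335,105.6,228.9),('t',-120,170,335,10.3,245.6)]
Hh=[('s',107,-12,150,405,162.7),('s',107,-12,0,395.5,216.75),('s',-107,-12,0,341.25,170.5),('s',-107,-12,150,344.8,119.5),
('t',107,0,150,97.2,102.5),('t',107,-12,150,102.8,103.3),('t',-107,0,150,113.3,220.6),('t',-107,-12,150,119.4,220)]
def f(v):
    r=[]
    for k,x,y,z,a,b in B: r+=list(proj(p if k=='s' else t,W(v,[x,y+v[5],z]))-[a,b]+np.array(v[6:8] if k=='s' else v[8:10]))
    for k,x,y,z,a,b in Hh: r+=list(proj(p if k=='s' else t,H(v,[x,y,z]))-[a,b]+np.array(v[6:8] if k=='s' else v[8:10]))
    r+=list(proj(p,H(v,[0,-36,126-v[4]]))-[359.25,165]+np.array(v[6:8]))
    r+=list(np.array(v[6:10])/1.)
    return r
s=least_squares(f,[600,270,0.1,0.1,20,0,0,0,0,0],loss='soft_l1')
v=s.x;print(np.round(v,3));print(np.round(np.array(f(v)).reshape(-1,2),1).tolist())
print("eye",H(v,[0,-36,126-v[4]]),"slot",H(v,[0,-36,126]),proj(t,H(v,[0,-49,126-v[4]])))
np.save("cab.npy",v)
E
python3 fit.py
```

```text
[ 5.82371e+02  2.60371e+02  1.55000e-01  9.10000e-02  3.71460e+01
 -6.82600e+00  6.49000e-01  3.87000e-01  7.31000e-01  5.10000e-02]
[[-1.5, -1.4], [-0.1, -0.5], [0.4, 0.2], [-0.2, 0.0], [1.0, 1.9], [0.6, -0.0], [0.3, -2.0], [0.9, 0.5], [-1.3, 0.8], [-2.4, 0.7], [-0.9, 0.9], [0.7, -1.2], [-0.7, -0.8], [-1.4, 0.3], [-0.2, -1.5], [-0.3, 0.5], [0.5, -0.1], [0.9, 0.1], [0.6, 0.4], [0.7, 0.1]]
eye [589.14147863 216.97748854 255.21847702] slot [589.6613874  213.64514361 292.21095461] [139.67827997 162.51042829]
```

```bash
python3 - <<'E'
from h import *
from scipy.optimize import least_squares
p=manip.camera("scene");t=manip.camera("top")
im=t["img"][:,:,::-1]
cv2.imwrite("pics/tp_p.png",cv2.resize(im[175:245,295:425],None,fx=6,fy=6,interpolation=cv2.INTER_CUBIC))
cv2.imwrite("pics/sc_p.png",cv2.resize(p["img"][205:290,95:215,::-1],None,fx=6,fy=6,interpolation=cv2.INTER_CUBIC))
m=manip.masks_of("pole_grip",t)[0]["pixels"]; print(m.sum())
ys,xs=np.nonzero(m); pts=np.array([onz(t,(x,y),52)[:2] for x,y in zip(xs,ys)])
c=pts.mean(0);u,s,vt=np.linalg.svd(pts-c);d=vt[0];print(c,d,(pts-c)@d.min() if 0 else (((pts-c)@d).min(),((pts-c)@d).max()))
# dark pixels only= handle
g=t["img"].sum(2)[ys,xs];q=pts[g<110];print(len(q));c=q.mean(0);u,s,vt=np.linalg.svd(q-c);print(c,vt[0],((q-c)@vt[0]).min(),((q-c)@vt[0]).max())
st=manip.read_state();print(st["joints"],Rm(st["eef_rot"]))
E
```

```text
671
[ 493.30667831 -275.23288125] [ 0.23621693 -0.97170035] (np.float64(-138.79478652442558), np.float64(114.72308138492079))
382
[ 500.42738386 -309.36919124] [ 0.2713112  -0.96249168] -72.29996215455628 76.91868033972926
[-1.30058468e+00  2.99890477e-01  1.52099810e+00  1.03460027e-05
  1.32070357e+00 -6.66028347e-02] [[-9.43813056e-01  9.79621607e-06  3.30479825e-01]
 [-3.30479825e-01  2.18546646e-06 -9.43813056e-01]
 [-9.96804921e-06 -1.00000000e+00  1.17477999e-06]]
```

View pics/tp_p.png

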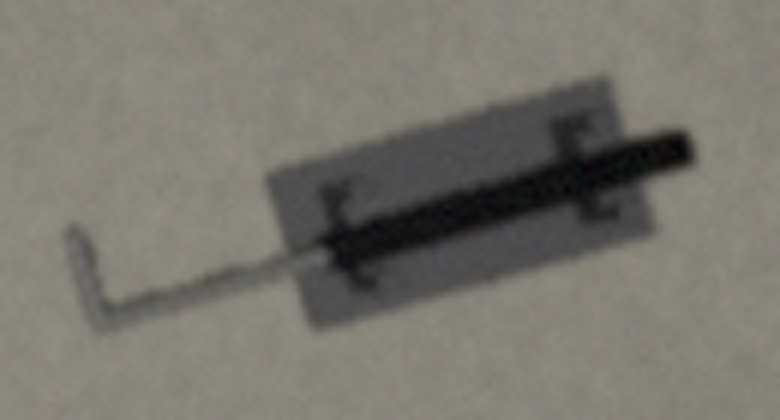

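View pics/sc_p.png

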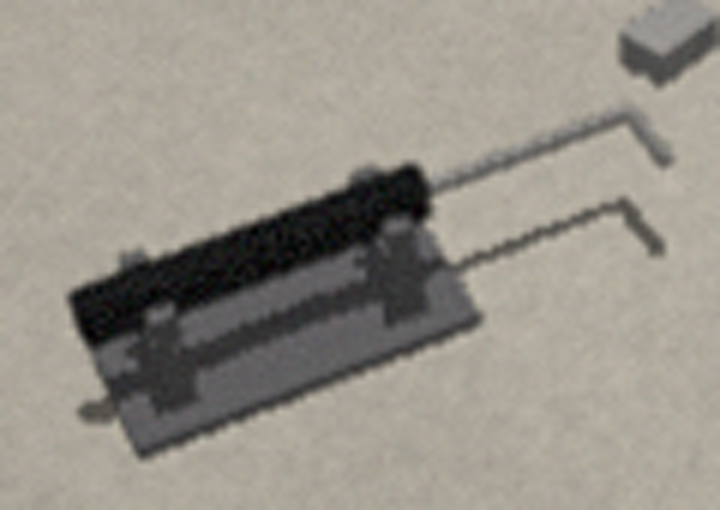

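```bash
python3 -m jog '[-37,0,-11,0,-7,0,-74,0,-22,0,-14,0,-111,0,-33,0,-21,0,-148,5,-44,0,-28,0,-185,15,-55,0,-35,0,-222,27,-66,0,-42,0,-259,40,-77,0,-49,0,-296,52,-89,0,-56,0,-333,65,-100,0,-63,0,-370,77,-111.6,0,-70,0]' 80
python3 -m jog '[0,0,0,0,-7,0,0,0,0,0,-14,0,0,0,0,0,-16.3,0,0,0,0,0,-16.3,0,0,0,0,0,-16.3,0]'
python3 - <<'E'
from h import *
w=manip.camera("wrist");save(w,"w1",1.5);print(w["origin"],w["orientation"])
st=manip.read_state();print(st["joints"],st["eef_pos"],Rm(st["eef_rot"]))
for n,z in [("pole_grip",52),("hook_tip",52),("rest",0)]:
    r=manip.tip_of(n,w);print(n,[(q["xy"],q["score"],onz(w,q["xy"],z,True)) for q in r[:1]])
E
```

```text
clock: 3.03
eef_pos: [495.4, -290.0, 149.8]
eef_rot: [-1.571, -0.0, -1.577]
wrist_force: [-0.2, -1.4, -0.5]
finger_gap: 80.3
clock: 3.45
eef_pos: [494.1, -291.5, 150.4]
eef_rot: [-1.571, 0.0, -1.3]
wrist_force: [-0.4, -0.0, 0.1]
finger_gap: 80.2
[ 471.60761385 -212.91773206  306.82198311] [ 2.85742079e+00 -2.04086477e-04  2.70112432e-01]
[-5.97038749e-01  4.24029391e-01  1.53867461e+00 -3.33893664e-06
  1.17883682e+00 -8.67008347e-01] [ 494.03064843 -291.58601062  150.47458197] [[ 2.66703365e-01  4.11308446e-05  9.63778664e-01]
 [-9.63778664e-01 -3.16918822e-05  2.66703366e-01]
 [ 4.15136945e-05 -9.99999999e-01  3.11886988e-05]]
pole_grip [([260.3, 222.7], 0.84, array([ 499.54454533, -310.44040678,   52.        ]))]
hook_tip [([300.5, 34.3], 0.89, array([ 487.34550258, -138.76511268,   52.        ]))]
rest [([263.2, 204.6], 0.85, array([ 502.61719033, -309.12182504,    0.        ]))]
```

View pics/w1.png

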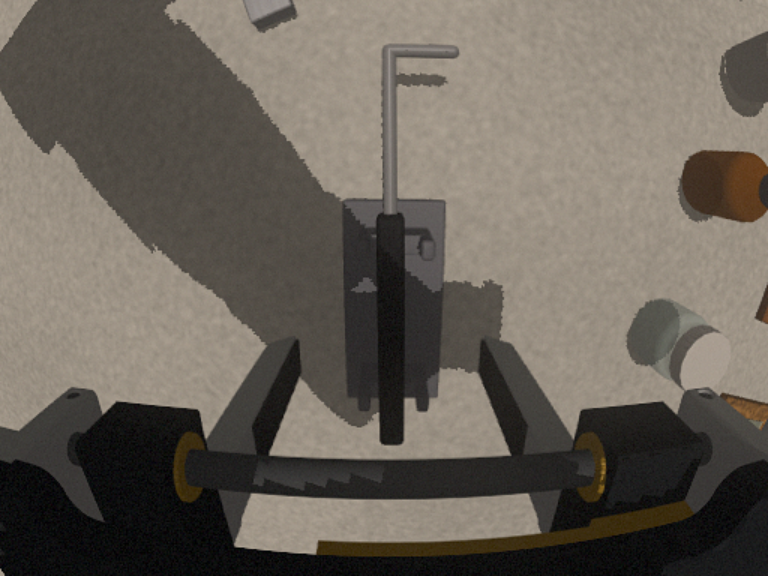

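```bash
python3 -m jog '[0,35,0,0,0,0,0,65,0,0,0,0,0,85,0,0,0,0,0,93,0,0,0,0,0,95,0,0,0,0,0,95,0,0,0,0]' 60
python3 -m jog '[0,0,0,0,0,0,0,0,0,0,0,0,0,0,0,0,0,0,0,0,0,0,0,0,0,0,0,0,0,0,0,0,0,0,0,0,0,0,0,0,0,0]' 0 60
python3 - <<'E'
from h import *
w=manip.camera("wrist");save(w,"w2",1.5)
st=manip.read_state();print(st["joints"],st["eef_pos"],st["wrist_force"],st["moment"],st["finger_gap"])
E
```

```text
clock: 4.15
eef_pos: [494.3, -291.7, 56.0]
eef_rot: [-1.571, -0.0, -1.299]
wrist_force: [-0.4, 0.6, 0.4]
finger_gap: 59.8
clock: 4.73
eef_pos: [494.1, -291.5, 55.5]
eef_rot: [-1.571, -0.0, -1.299]
wrist_force: [2.4, 0.1, 0.8]
finger_gap: 17.1
[-5.96817321e-01  5.46738532e-01  1.60377716e+00  7.49528594e-05
  9.90800538e-01 -8.69145413e-01] [ 494.18663919 -291.51896719   55.57386524] [-0.17834657 -0.04015296  0.48977496] [-0.00927972 -0.06813218  0.01741517] 15.756655834679819
```

View pics/w2.png

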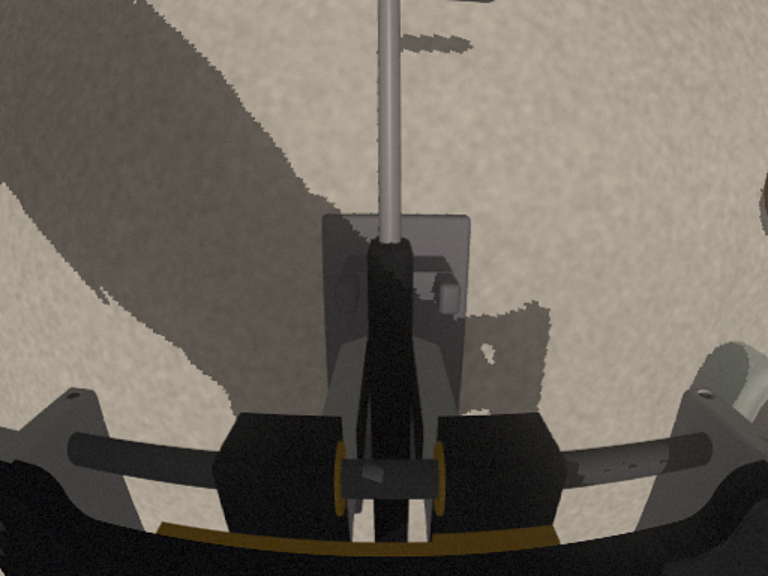

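```bash
python3 -m jog '[0,-8,0,0,0,0,0,-25,0,0,0,0,0,-55,0,0,0,0,0,-90,0,0,0,0,0,-125,0,0,0,0,-15,-150,10,0,0,0,-40,-175,25,0,1,0,-65,-195,40,0,2,0,-90,-215,55,0,3,0,-115,-230,70,0,4,0]'
python3 -m jog '[-25,-10,16,0,1,0,-55,-20,35,0,2,0,-85,-35,55,0,2.6,0,-105,-43,66,0,2.6,0,-108,-45,68.6,0,2.6,0,-108,-45,68.6,0,2.6,0,-108,-45,68.6,0,2.6,0]'
python3 - <<'E'
from h import *
w=manip.camera("wrist");save(w,"w3",1.5)
st=manip.read_state();print(st["joints"],st["eef_pos"],st["eef_rot"],st["wrist_force"],st["moment"],st["finger_gap"])
v=np.load("cab.npy")
for n in ["hatch_slot","slot_plate","hatch_hinge","hook_tip"]:
    r=manip.tip_of(n,w);print(n,[(q["xy"],q["score"]) for q in r[:2]])
import fit
print(proj(w,fit.H(v,[0,-36,126-v[4]]),True),proj(w,fit.H(v,[0,-36,126]),True))
save(fit.p,"sc3",1.5)
E
```

```text
clock: 5.62
eef_pos: [530.6, -160.6, 287.7]
eef_rot: [-1.57, -0.001, -1.369]
wrist_force: [-0.9, -0.1, -2.2]
finger_gap: 15.6
clock: 6.2
eef_pos: [575.7, -42.8, 330.1]
eef_rot: [-1.572, -0.0, -1.414]
wrist_force: [-1.1, -1.1, -2.0]
finger_gap: 15.9
[-1.38301469e-01  3.10015799e-01  1.27353653e+00 -2.24280061e-04
  1.55914982e+00 -2.94598965e-01] [575.61567357 -43.22342829 329.93818411] [-1.57192314e+00  1.07549958e-04 -1.41449615e+00] [-0.43385535 -0.24365688 -3.22944007] [-0.11388087 -0.10202488  0.02363633] 15.834847708566816
hatch_slot []
slot_plate []
hatch_hinge [([132.7, 181.9], 0.16)]
hook_tip []
[ 5.82371e+02  2.60371e+02  1.55000e-01  9.10000e-02  3.71460e+01
 -6.82600e+00  6.49000e-01  3.87000e-01  7.31000e-01  5.10000e-02]
[[-1.5, -1.4], [-0.1, -0.5], [0.4, 0.2], [-0.2, 0.0], [1.0, 1.9], [0.6, -0.0], [0.3, -2.0], [0.9, 0.5], [-1.3, 0.8], [-2.4, 0.7], [-0.9, 0.9], [0.7, -1.2], [-0.7, -0.8], [-1.4, 0.3], [-0.2, -1.5], [-0.3, 0.5], [0.5, -0.1], [0.9, 0.1], [0.6, 0.4], [0.7, 0.1]]
eye [589.14147863 216.97748854 255.21847702] slot [589.6613874  213.64514361 292.21095461] [139.67827997 162.51042829]
[323.61977543 -77.13639528] [332.90189092 -98.21885212]
```

View pics/w3.png

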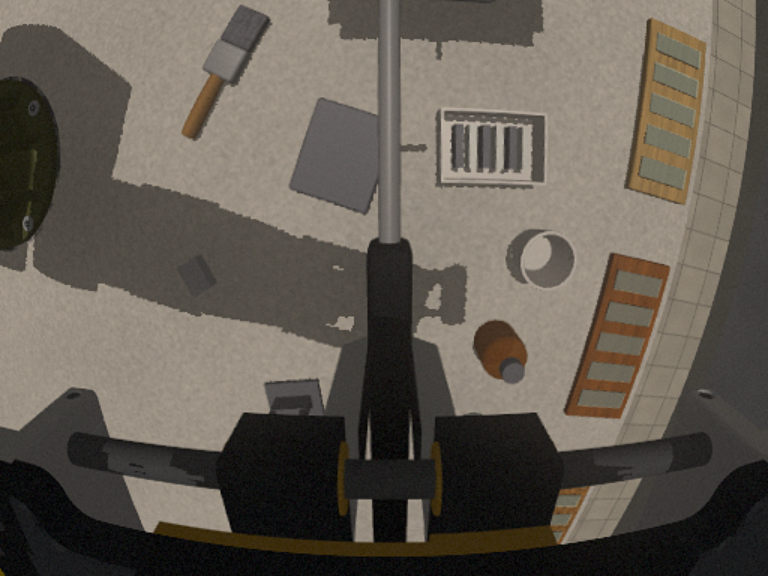

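View pics/sc3.png

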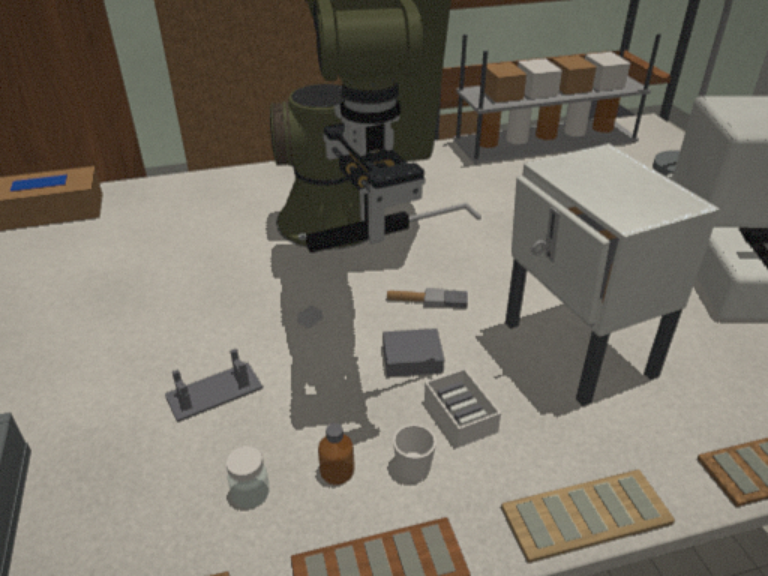

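```bash
python3 -m jog '[0,0,0,0,0,7,0,0,0,0,0,14,0,0,0,0,0,21,0,0,0,0,0,28,0,0,0,0,0,35,0,0,0,0,0,40,0,0,0,0,0,40,0,0,0,0,0,40]'
python3 - <<'E'
from h import *
import pickle
w=manip.camera("wrist");save(w,"w4",1.5);pickle.dump(w,open("w4.pkl","wb"))
st=manip.read_state();print(st["joints"],st["eef_pos"],st["eef_rot"],st["wrist_force"],st["moment"],st["finger_gap"])
for n in ["hatch_slot","slot_plate","hatch_hinge","hook_tip"]:
    r=manip.tip_of(n,w);print(n,[(q["xy"],q["score"]) for q in r[:2]])
print(proj(w,[589.1,217,255.2],True))
E
python3 -m jog '[0,0,35,0,0,0,0,0,70,0,0,0,0,0,95,0,0,0,0,0,100,0,0,0,0,0,100,0,0,0,0,0,100,0,0,0]'
python3 - <<'E'
from h import *
import pickle
w=manip.camera("wrist");save(w,"w5",1.5);pickle.dump(w,open("w5.pkl","wb"))
for n in ["hatch_slot","slot_plate","hatch_hinge","hook_tip"]:
    r=manip.tip_of(n,w);print(n,[(q["xy"],q["score"]) for q in r[:2]])
print(proj(w,[589.1,217,255.2],True))
E
```

```text
clock: 7.22
eef_pos: [576.1, -43.2, 329.7]
eef_rot: [-1.572, 0.696, -1.416]
wrist_force: [-0.5, -0.5, -2.7]
finger_gap: 15.8
[-0.37867714  0.46406409  1.19231629  0.60664207  1.83337134 -0.47931934] [576.1656056  -42.5250512  330.50430852] [-1.57055733  0.69459037 -1.41391129] [-0.4347823   0.679472   -0.99708256] [-0.58100833 -0.18397392 -0.05174209] 15.616128036953363
hatch_slot [([304.3, 39.0], 0.68)]
slot_plate [([301.3, 39.1], 0.79), ([129.3, 309.4], 0.68)]
hatch_hinge [([293.0, 82.7], 0.96), ([302.7, 38.7], 0.67)]
hook_tip [([297.1, 84.9], 0.27)]
[302.31073544  58.74992041]
clock: 7.97
eef_pos: [674.4, -26.4, 330.4]
eef_rot: [-1.571, 0.698, -1.413]
wrist_force: [0.4, 0.2, -2.8]
finger_gap: 15.7
hatch_slot [([220.2, 37.8], 0.85)]
slot_plate [([221.2, 43.6], 0.85)]
hatch_hinge [([227.6, 84.6], 0.73)]
hook_tip []
[222.98069253  59.9699033 ]
```

View pics/w4.png

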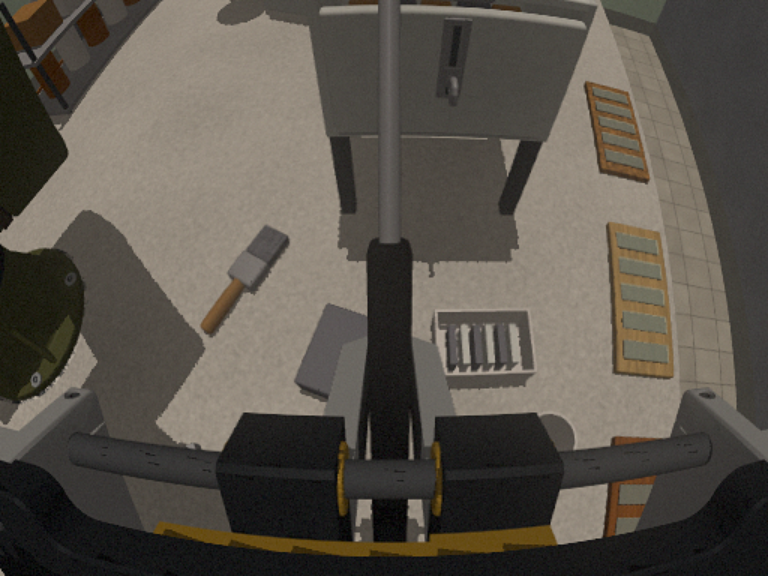

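View pics/w5.png

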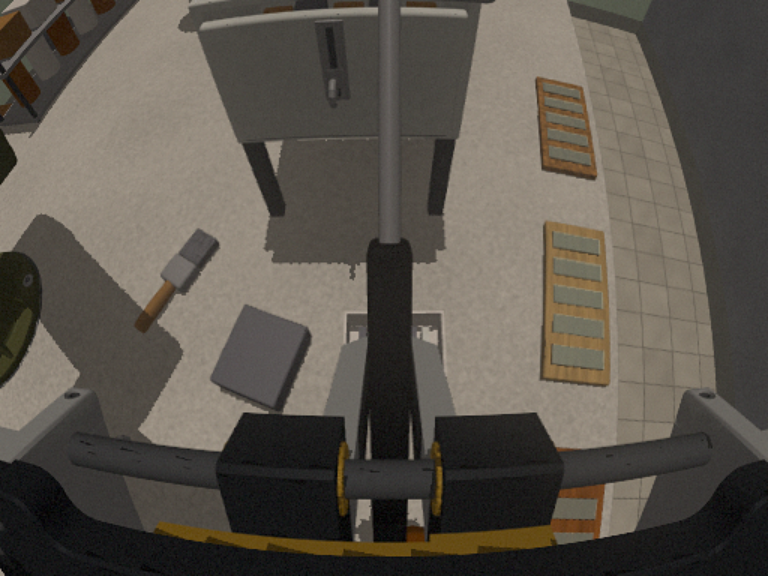

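```bash
python3 - <<'E'
from h import *
import pickle
for n,(x0,y0,x1,y1) in {"w4":(205,0,405,105),"w5":(125,0,325,105)}.items():
    w=pickle.load(open(n+".pkl","rb"))
    cv2.imwrite("pics/%s_z.png"%n,cv2.resize(w["img"][y0:y1,x0:x1,::-1],None,fx=4,fy=4,interpolation=cv2.INTER_CUBIC))
    x0,y0={"w4":(280,5),"w5":(200,5)}[n]
    cv2.imwrite("pics/%s_e.png"%n,cv2.resize(w["img"][y0:y0+70,x0:x0+50,::-1],None,fx=8,fy=8,interpolation=cv2.INTER_CUBIC))
a=cv2.imread("pics/w4_e.png");b=cv2.imread("pics/w5_e.png");cv2.imwrite("pics/e45.png",np.hstack([a,b]))
E
```

```text
(no output)
```

View pics/w4_z.png

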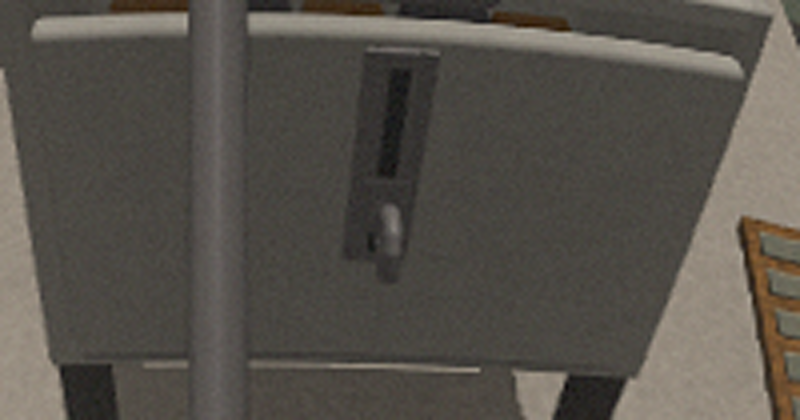

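View pics/w5_z.png

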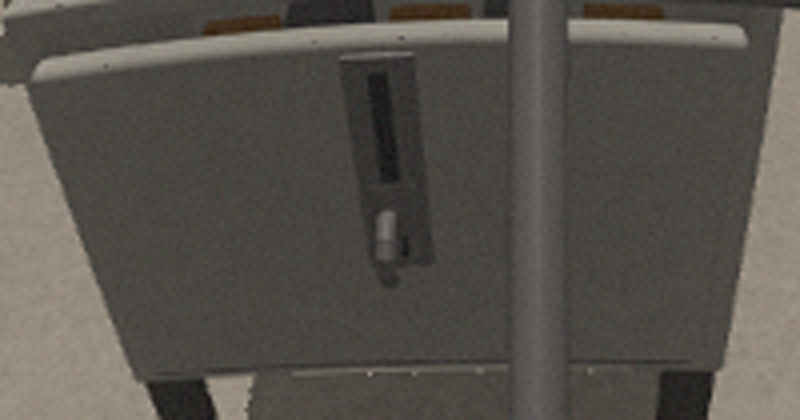

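View pics/e45.png

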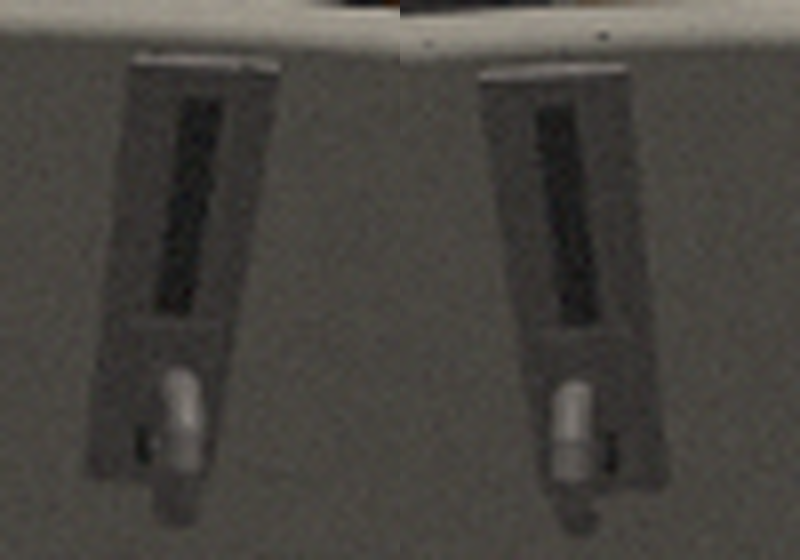

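```bash
cat > fit2.py <<'E'
from h import *
import pickle
from scipy.optimize import least_squares
import fit
from fit import p,t,H,W,B,Hh
w4=pickle.load(open("w4.pkl","rb"));w5=pickle.load(open("w5.pkl","rb"))
pts=[(w4,11,-15,149,314.75,14),(w4,-11,-15,149,296.9,13.5),(w4,-11,-15,59,291,64.4),(w5,-11,-15,149,210.25,14.75),(w5,11,-15,149,228.75,14.25),(w5,11,-15,59,233.5,65.9),
(w4,107,-12,150,390,19),(w4,-107,-12,150,213,9.5),(w5,-107,-12,150,133,20.5),(w5,107,-12,150,311.5,11.75)]
def f2(v):
    r=list(np.array(fit.f(v[:10]))*0.5)
    for w,x,y,z,a,b in pts: r+=list(proj(w,H(v,[x,y,z]),True)-[a,b])
    for w,a,b in[(w4,302.5,60.6),(w5,222.1,62)]: r+=list(proj(w,H(v,[0,-36,126-v[4]]),True)-[a,b])
    return r
if __name__=="__main__":
    v0=np.load("cab.npy");s=least_squares(f2,v0,loss='soft_l1');v=s.x
    print(np.round(v,3));print(np.round(np.array(f2(v)).reshape(-1,2),1).tolist())
    print("eye",H(v,[0,-36,126-v[4]]))
    print("tri wrist only",tri([ray(w4,(302.5,60.6),True),ray(w5,(222.1,62),True)]))
    print("tri all",tri([ray(w4,(302.5,60.6),True),ray(w5,(222.1,62),True),ray(p,(359.25,165))]))
    np.save("cab2.npy",v)
E
python3 fit2.py | tail -5; python3 -c "
from h import *
print(manip.read_state()['eef_pos'],manip.read_state()['eef_rot'],manip.read_state()['clock'])"
```

```text
-4.82600e+00  1.64200e+00  2.88000e-01 -2.08000e-01  9.80000e-02]
[[-0.7, -0.7], [0.0, -0.3], [0.2, 0.0], [-0.0, -0.0], [0.6, 1.0], [0.4, -0.1], [0.2, -0.9], [0.6, 0.3], [-0.5, 0.5], [-1.1, 0.3], [-0.7, 0.5], [0.1, -0.5], [-0.3, -0.4], [-0.6, 0.2], [-0.1, -0.7], [0.0, 0.3], [0.4, 0.0], [0.4, 0.2], [0.8, 0.1], [-0.1, 0.0], [1.0, -1.0], [-0.2, -1.6], [-0.5, -0.4], [-0.8, -0.7], [-0.2, -1.1], [0.2, -0.7], [2.1, 1.3], [-0.7, 0.9], [-0.8, 0.4], [1.3, 0.5], [-0.4, -0.0], [0.5, -0.2]]
eye [589.15475621 214.19430981 254.42647488]
tri wrist only (array([589.52131676, 211.20800603, 256.8763227 ]), [np.float64(0.089129152355089), np.float64(0.0891291523551541)])
tri all (array([588.93190093, 215.70381156, 253.64165414]), [np.float64(0.7641225862876899), np.float64(0.9852472434587256), np.float64(1.0038162188236586)])
[674.52221115 -26.89967423 330.97731093] [-1.57010032  0.69781028 -1.41372154] 8.3167
```

```bash
cat > rel.py <<'E'
from h import *
v=np.load("cab2.npy")
def rel(eye=np.array([589.0,215.0,254.5]),yaw=None):
    st=manip.read_state();yaw=v[2] if yaw is None else yaw
    C=np.array([[np.cos(yaw),-np.sin(yaw),0],[np.sin(yaw),np.cos(yaw),0],[0,0,1]])
    T=Rm(st["eef_rot"]);tip=np.array(st["eef_pos"])+T@np.array([-150.4,3.5,36])
    return C.T@(tip-eye),T,C,st
if __name__=="__main__":
    d,T,C,st=rel();print("tip rel eye (cab)",np.round(d,1),"F cab",np.round(C.T@st["wrist_force"],1),"M",np.round(C.T@st["moment"],2),"rotvec tool->level deg",np.round(np.degrees((R.from_matrix(T.T@C@np.array([[0,0,1],[-1,0,0],[0,-1,0]]))).as_rotvec()),2),"t",st["clock"],"gap",st["finger_gap"])
    print("tcp",np.round(st["eef_pos"],1),st["joints"])
E
python3 -c "
import numpy as np;print(np.round(np.load('cab2.npy'),3))"
python3 -m jog '[0,0,-30,0,0,-7,0,0,-60,0,0,-14,0,0,-90,0,0,-21,0,0,-100,0,0,-28,0,0,-106,0,0,-35,0,0,-106,0,0,-40,0,0,-106,0,0,-40,0,0,-106,0,0,-40]'
python3 rel.py
```

```text
[ 5.82482e+02  2.56430e+02  1.57000e-01  7.90000e-02  3.84770e+01
 -4.82600e+00  1.64200e+00  2.88000e-01 -2.08000e-01  9.80000e-02]
clock: 8.98
eef_pos: [569.9, -42.4, 330.9]
eef_rot: [-1.57, 0.002, -1.412]
wrist_force: [-0.0, -0.9, -2.8]
finger_gap: 15.5
tip rel eye (cab) [ -23.3 -100.8   73.2] F cab [-0.2 -0.8 -2.8] M [-0.07 -0.11  0.  ] rotvec tool->level deg [-0.03  0.1  -0.14] t 8.9833 gap 15.494532006016225
tcp [569.9 -42.4 330.9] [-0.13939444  0.29530095  1.29035227  0.00245288  1.55617465 -0.29785038]
```

```bash
python3 -m jog '[-20,20,-3,0,0,0,-45,45,-5,0,0,0,-70,65,-6,0,0,0,-90,71,-7,0,0,0,-98,73,-7,0,0,0,-100.5,73,-7,0,0,0,-100.5,73,-7,0,0,0]'
python3 -m jog '[0,0,0,0,0,0,0,0,0,0,0,0]'
python3 rel.py
python3 - <<'E'
from h import *
import pickle
p=manip.camera("scene");pickle.dump(p,open("s6.pkl","wb"))
cv2.imwrite("pics/s6.png",cv2.resize(p["img"][130:205,310:410,::-1],None,fx=8,fy=8,interpolation=cv2.INTER_CUBIC))
t=manip.camera("top")
cv2.imwrite("pics/t6.png",cv2.resize(t["img"][130:210,90:210,::-1],None,fx=6,fy=6,interpolation=cv2.INTER_CUBIC))
E
```

```text
clock: 9.57
eef_pos: [547.9, 54.5, 257.8]
eef_rot: [-1.571, 0.001, -1.414]
wrist_force: [0.6, 0.2, -2.9]
finger_gap: 15.8
clock: 9.73
eef_pos: [547.9, 53.9, 257.9]
eef_rot: [-1.57, 0.0, -1.415]
wrist_force: [-0.3, -1.4, -2.4]
finger_gap: 15.7
tip rel eye (cab) [-29.5  -2.4  -0. ] F cab [-0.5 -1.3 -2.4] M [-0.1  -0.09 -0.01] rotvec tool->level deg [-0.04 -0.06 -0.02] t 9.7333 gap 15.696506652815444
tcp [547.9  53.9 257.9] [ 3.13146346e-02  2.79017585e-01  1.47658173e+00  3.87978865e-04
  1.38532709e+00 -1.24454226e-01]
```

View pics/s6.png

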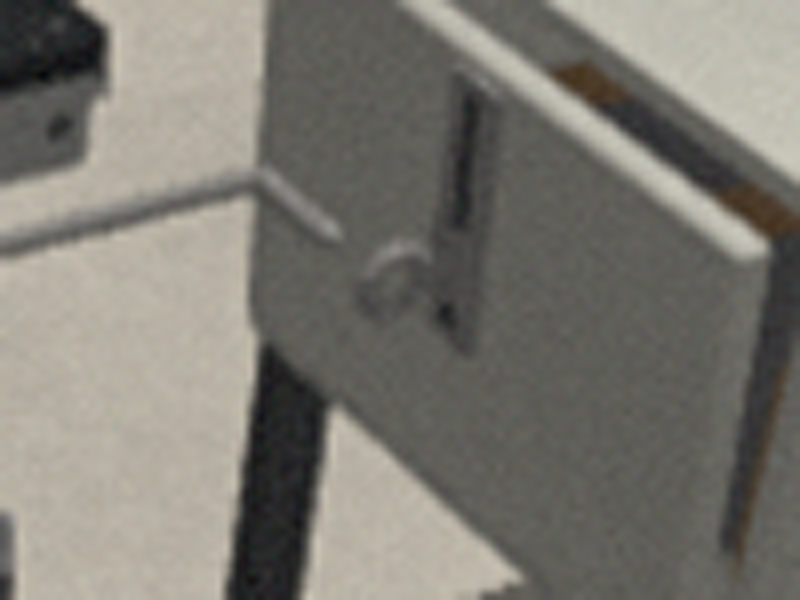

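View pics/t6.png

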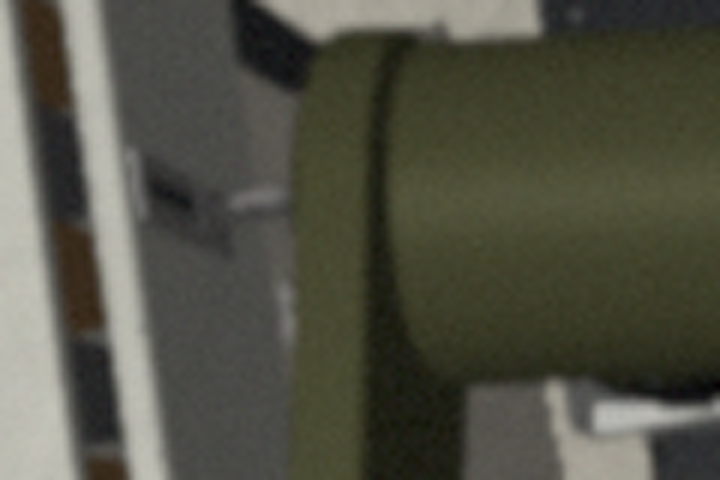

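```bash
python3 - <<'E'
from h import *
from rel import *
t=manip.camera("top");p=manip.camera("scene")
eye=np.array([589,215,254.5]);d,T,C,st=rel()
tip=eye+C@d
for nm,l in [("eye",[0,0,0]),("eye+y1",[0,10,0]),("+z",[0,0,10]),("+x",[10,0,0]),("ringend",[0,-13,0]),("face stem",[0,13,0])]:
    X=eye+C@np.array(l,float);print(nm,np.round(proj(t,X),1),np.round((proj(t,X)-[90,130])*6),np.round((proj(p,X)-[310,130])*8))
for nm,l in [("tip",[0,0,0]),("tip-36",[-36,0,0]),("tip-20 inner",[-20,4,0]),("tip end",[4,0,0])]:
    X=tip+C@np.array(l,float);print(nm,np.round((proj(t,X)-[90,130])*6),np.round((proj(p,X)-[310,130])*8))
# top image profile rows of the finger
g=t["img"].astype(int).sum(2)
for r in [176,178,180,182,184]: print(r,g[r,128:146])
for r in [161,162,163,164,165]: print(r,g[r,120:146])
E
```

```text
eye [134.  163.7] [264. 202.] [389. 280.]
eye+y1 [129.  164.6] [234. 208.] [419. 272.]
+z [132.3 162.9] [254. 197.] [394. 251.]
+x [133.3 158.6] [260. 172.] [410. 298.]
ringend [140.6 162.5] [304. 195.] [351. 291.]
face stem [127.5 164.9] [225. 209.] [427. 270.]
tip [284. 292.] [325. 231.]
tip-36 [301. 402.] [256. 172.]
tip-20 inner [281. 355.] [297. 195.]
tip end [282. 280.] [332. 238.]
176 [221 228 217 214 217 221 228 255 266 262 235 211 194 202 201 202 196 191]
178 [211 218 225 222 221 220 226 255 307 336 294 229 195 202 196 190 199 188]
180 [219 223 217 214 223 232 225 251 297 346 315 243 199 192 190 191 192 194]
182 [215 221 217 210 227 220 226 233 271 316 305 243 201 188 196 193 189 194]
184 [221 220 214 223 223 221 216 226 261 309 290 220 189 189 197 196 196 200]
161 [135 151 181 198 187 186 197 213 220 235 250 259 279 298 301 297 281 253
 217 198 191 193 194 195 196 192]
162 [112 120 171 179 167 172 171 208 242 272 302 312 327 324 337 331 301 258
 219 198 194 192 191 184 190 191]
163 [ 86 104 155 184 177 168 167 214 264 311 316 307 319 306 303 293 276 239
 196 184 195 196 199 192 181 193]
164 [ 97 113 143 176 166 173 193 213 245 284 279 247 249 251 245 245 223 205
 173 177 191 195 186 188 182 190]
165 [129 106 149 183 170 169 190 191 210 224 219 209 197 206 209 211 204 196
 180 182 188 193 190 187 196 188]
```

```bash
python3 -m jog '[-0.8,0.7,6,0,0,0,-0.8,0.7,12,0,0,0,-0.8,0.7,18,0,0,0,-0.8,0.7,21,0,0,0,-0.8,0.7,22,0,0,0,-0.8,0.7,24,0,0,0,-0.8,0.7,26,0,0,0,-0.8,0.7,26,0,0,0]'
python3 rel.py
python3 - <<'E'
from h import *
p=manip.camera("scene")
cv2.imwrite("pics/s7.png",cv2.resize(p["img"][130:205,310:410,::-1],None,fx=8,fy=8,interpolation=cv2.INTER_CUBIC))
E
```

```text
clock: 10.6
eef_pos: [573.3, 59.8, 256.8]
eef_rot: [-1.571, 0.0, -1.414]
wrist_force: [0.0, 0.9, -2.1]
finger_gap: 15.6
tip rel eye (cab) [-3.8 -0.4 -1.2] F cab [ 0.1  0.9 -2.1] M [-0.08 -0.04  0.  ] rotvec tool->level deg [-0.01  0.02 -0.  ] t 10.6 gap 15.618775329510559
tcp [573.3  59.8 256.8] [ 4.04075415e-02  3.38956253e-01  1.40149872e+00  3.46487995e-05
  1.40103754e+00 -1.16660702e-01]
```

View pics/s7.png

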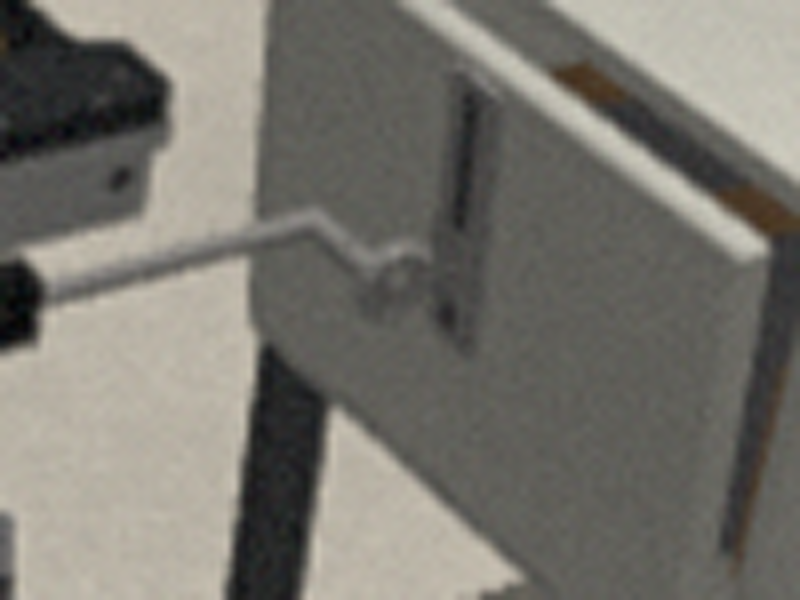

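Finger meets the ring at about (375,268), aimed at the hole, with no contact force so far. I keep inserting slowly.

```bash
python3 -m jog '[0,0,2,0,0,0,0,0,3.5,0,0,0,0,0,5,0,0,0,0,0,6,0,0,0]'
python3 -m jog '[0,0,2,0,0,0,0,0,4,0,0,0,0,0,6,0,0,0,0,0,6,0,0,0]'
python3 rel.py
python3 - <<'E'
from h import *
p=manip.camera("scene")
cv2.imwrite("pics/s8.png",cv2.resize(p["img"][130:205,310:410,::-1],None,fx=8,fy=8,interpolation=cv2.INTER_CUBIC))
E
```

```text
clock: 10.98
eef_pos: [579.2, 60.7, 256.8]
eef_rot: [-1.571, 0.0, -1.414]
wrist_force: [0.8, 0.1, -2.6]
finger_gap: 15.6
clock: 11.32
eef_pos: [585.2, 61.7, 256.7]
eef_rot: [-1.571, -0.0, -1.414]
wrist_force: [-0.8, 0.1, -2.6]
finger_gap: 15.6
tip rel eye (cab) [ 8.3 -0.4 -1.3] F cab [-0.7  0.2 -2.6] M [-0.03 -0.1   0.02] rotvec tool->level deg [0.   0.02 0.  ] t 11.3167 gap 15.55509917074201
tcp [585.2  61.7 256.7] [ 4.27663854e-02  3.66778819e-01  1.36453072e+00 -1.07743351e-05
  1.41031824e+00 -1.14258024e-01]
```

View pics/s8.png

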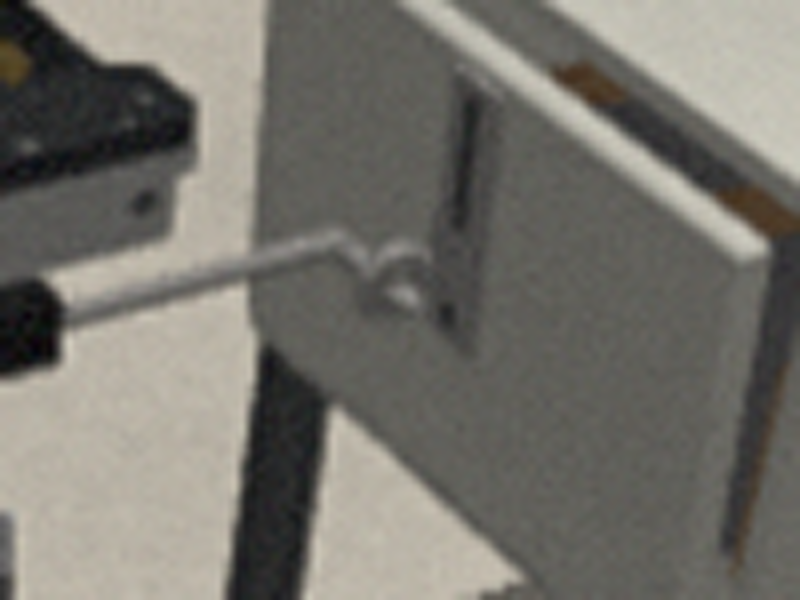

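```bash
cat > path.py <<'E'
import numpy as np,sys
h=88
def pos(th,lead=3):
    e=np.array([-h*np.sin(th)-36*np.cos(th),h*np.cos(th)-36*np.sin(th)])
    u=np.array([-h*np.cos(th)+36*np.sin(th),-h*np.sin(th)-36*np.cos(th)]);u/=np.hypot(*u)
    return e+lead*u
p0=pos(.079,0)
for th in list(np.arange(.079,1.46,.04))+[1.45]:
    d=pos(th)-p0;print("th %.2f  toolx %.1f  tooly %.1f"%(th,-d[0],-d[1]))
E
python3 path.py
python3 -m jog '[0,0,2,0,0,0,0,0,4,0,0,0,0,0,6,0,0,0,0,0,7,0,0,0,0,0,7,0,0,0]'; python3 rel.py
```

```text
th 0.08  toolx 2.7  tooly 1.4
th 0.12  toolx 6.0  tooly 3.2
th 0.16  toolx 9.2  tooly 5.3
th 0.20  toolx 12.4  tooly 7.4
th 0.24  toolx 15.4  tooly 9.7
th 0.28  toolx 18.4  tooly 12.1
th 0.32  toolx 21.2  tooly 14.6
th 0.36  toolx 24.0  tooly 17.2
th 0.40  toolx 26.6  tooly 19.9
th 0.44  toolx 29.2  tooly 22.7
th 0.48  toolx 31.6  tooly 25.7
th 0.52  toolx 33.9  tooly 28.7
th 0.56  toolx 36.1  tooly 31.8
th 0.60  toolx 38.2  tooly 35.0
th 0.64  toolx 40.1  tooly 38.3
th 0.68  toolx 41.9  tooly 41.6
th 0.72  toolx 43.6  tooly 45.1
th 0.76  toolx 45.1  tooly 48.5
th 0.80  toolx 46.5  tooly 52.1
th 0.84  toolx 47.7  tooly 55.7
th 0.88  toolx 48.8  tooly 59.3
th 0.92  toolx 49.7  tooly 63.0
th 0.96  toolx 50.5  tooly 66.7
th 1.00  toolx 51.2  tooly 70.5
th 1.04  toolx 51.7  tooly 74.3
th 1.08  toolx 52.0  tooly 78.0
th 1.12  toolx 52.2  tooly 81.8
th 1.16  toolx 52.3  tooly 85.7
th 1.20  toolx 52.2  tooly 89.5
th 1.24  toolx 51.9  tooly 93.3
th 1.28  toolx 51.5  tooly 97.0
th 1.32  toolx 51.0  tooly 100.8
th 1.36  toolx 50.2  tooly 104.5
th 1.40  toolx 49.4  tooly 108.2
th 1.44  toolx 48.4  tooly 111.9
th 1.45  toolx 48.1  tooly 112.9
clock: 11.78
eef_pos: [592.0, 62.8, 256.7]
eef_rot: [-1.571, 0.0, -1.414]
wrist_force: [-0.3, 1.1, -1.6]
finger_gap: 15.3
tip rel eye (cab) [15.2 -0.4 -1.3] F cab [-0.1  1.1 -1.6] M [-0.07 -0.14 -0.01] rotvec tool->level deg [ 0.    0.02 -0.  ] t 11.7833 gap 15.312587168605127
tcp [592.   62.8 256.7] [ 4.41119420e-02  3.82662366e-01  1.34296712e+00  4.74218487e-05
  1.41603624e+00 -1.12917949e-01]
```

```bash
python3 -m jog '[1.5,0.7,0,0,0,0,2.7,1.4,0,0,0,0,4.3,2.3,0,0,0,0,6,3.2,0,0,0,0,7.6,4.2,0,0,0,0,9.2,5.3,0,0,0,0]'; python3 rel.py
```

```text
clock: 12.28
eef_pos: [593.3, 53.6, 251.5]
eef_rot: [-1.571, 0.0, -1.414]
wrist_force: [-0.2, 4.3, -0.5]
finger_gap: 15.4
tip rel eye (cab) [15.  -9.7 -6.5] F cab [ 0.5  4.3 -0.5] M [ 1.03 -0.19  0.06] rotvec tool->level deg [-0.01  0.02 -0.01] t 12.2833 gap 15.426515886871782
tcp [593.3  53.6 251.5] [ 2.85263669e-02  3.86452122e-01  1.34974939e+00  2.71221493e-04
  1.40520124e+00 -1.28570289e-01]
```

```bash
python3 -m jog '[1.6,1,0,0,0,0,3.2,2.1,0,0,0,0,4.7,3.2,0,0,0,0,6.2,4.4,0,0,0,0,7.7,5.6,0,0,0,0,9.2,6.8,0,0,0,0,10.6,8,0,0,0,0,12,9.3,0,0,0,0,13.4,10.6,0,0,0,0,14.8,11.9,0,0,0,0]'; python3 rel.py
python3 - <<'E'
from h import *
p=manip.camera("scene")
cv2.imwrite("pics/s9.png",cv2.resize(p["img"][90:240,250:450,::-1],None,fx=4,fy=4,interpolation=cv2.INTER_CUBIC))
E
```

```text
clock: 13.12
eef_pos: [595.6, 38.9, 239.4]
eef_rot: [-1.571, -0.0, -1.414]
wrist_force: [-0.0, 2.6, -0.3]
finger_gap: 15.6
tip rel eye (cab) [ 15.  -24.6 -18.6] F cab [ 0.4  2.6 -0.3] M [ 0.92 -0.1   0.07] rotvec tool->level deg [-0.    0.02  0.  ] t 13.1167 gap 15.631193831490798
tcp [595.6  38.9 239.4] [ 3.81034360e-03  3.96830782e-01  1.36325690e+00 -5.64412911e-05
  1.38147977e+00 -1.53195376e-01]
```

View pics/s9.png

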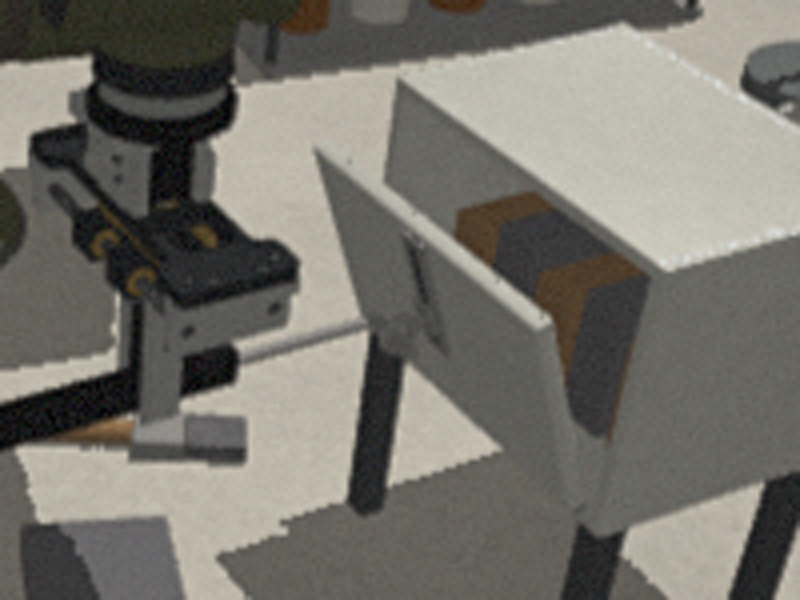

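```bash
python3 -m jog '[1.3,1.3,0,0,0,0,2.6,2.7,0,0,0,0,3.9,4.1,0,0,0,0,5.2,5.5,0,0,0,0,6.4,7,0,0,0,0,7.6,8.5,0,0,0,0,8.8,10,0,0,0,0,9.9,11.5,0,0,0,0,11,13,0,0,0,0,12.1,14.6,0,0,0,0]'; python3 rel.py
```

```text
clock: 14.0
eef_pos: [597.5, 26.9, 224.8]
eef_rot: [-1.571, -0.0, -1.414]
wrist_force: [-0.8, 2.6, -0.6]
finger_gap: 15.5
tip rel eye (cab) [ 15.  -36.7 -33.2] F cab [-0.4  2.7 -0.6] M [ 0.77 -0.12  0.06] rotvec tool->level deg [0.   0.02 0.  ] t 14.0 gap 15.542996150022802
tcp [597.5  26.9 224.8] [-1.61636383e-02  4.09681711e-01  1.37947266e+00 -2.21763993e-05
  1.35247388e+00 -1.73134480e-01]
```

```bash
python3 -m jog '[1,1.6,0,0,0,0,2.1,3.2,0,0,0,0,3.1,4.8,0,0,0,0,4,6.5,0,0,0,0,4.9,8.1,0,0,0,0,5.8,9.8,0,0,0,0,6.7,11.5,0,0,0,0,7.5,13.3,0,0,0,0,8.3,15,0,0,0,0,9,16.7,0,0,0,0]'; python3 rel.py
python3 - <<'E'
from h import *
p=manip.camera("scene")
cv2.imwrite("pics/s10.png",cv2.resize(p["img"][90:240,250:450,::-1],None,fx=4,fy=4,interpolation=cv2.INTER_CUBIC))
E
```

```text
clock: 14.83
eef_pos: [598.9, 18.0, 208.1]
eef_rot: [-1.571, -0.0, -1.414]
wrist_force: [0.2, 2.1, -0.1]
finger_gap: 15.8
tip rel eye (cab) [ 15.  -45.7 -49.9] F cab [ 0.5  2.1 -0.1] M [ 0.62 -0.11  0.03] rotvec tool->level deg [0.   0.01 0.  ] t 14.8333 gap 15.824295021479195
tcp [598.9  18.  208.1] [-3.09662750e-02  4.24773474e-01  1.39756760e+00 -6.92513210e-05
  1.31925435e+00 -1.87902043e-01]
```

View pics/s10.png

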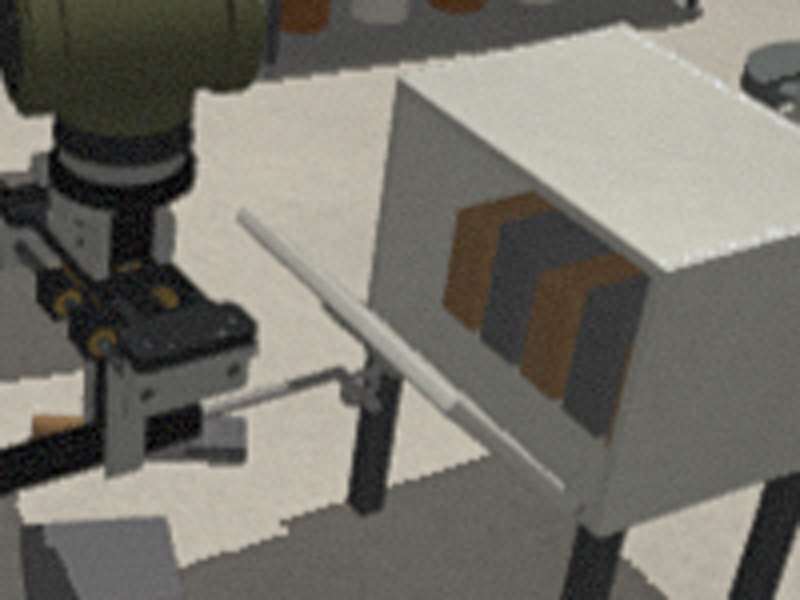

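```bash
python3 -m jog '[0.7,1.8,0,0,0,0,1.4,3.6,0,0,0,0,2,5.4,0,0,0,0,2.6,7.2,0,0,0,0,3.1,9,0,0,0,0,3.7,10.8,0,0,0,0,4.2,12.7,0,0,0,0,4.6,14.5,0,0,0,0,5,16.4,0,0,0,0,5.4,18.2,0,0,0,0]'; python3 rel.py
python3 -m jog '[0.4,1.9,0,0,0,0,0.7,3.8,0,0,0,0,1,5.7,0,0,0,0,1.2,7.6,0,0,0,0,1.4,9.4,0,0,0,0,1.5,11.3,0,0,0,0,1.6,13.2,0,0,0,0,1.7,15.1,0,0,0,0,1.8,17,0,0,0,0,1.8,19,0,0,0,0]'; python3 rel.py
python3 - <<'E'
from h import *
p=manip.camera("scene")
cv2.imwrite("pics/s11.png",cv2.resize(p["img"][90:240,250:450,::-1],None,fx=4,fy=4,interpolation=cv2.INTER_CUBIC))
E
```

```text
clock: 15.72
eef_pos: [599.7, 12.8, 189.8]
eef_rot: [-1.571, -0.0, -1.414]
wrist_force: [-0.2, 1.4, 0.3]
finger_gap: 15.8
tip rel eye (cab) [ 15.  -51.  -68.2] F cab [0.1 1.4 0.3] M [ 0.53 -0.13  0.03] rotvec tool->level deg [0.01 0.02 0.  ] t 15.7167 gap 15.774378644648497
tcp [599.7  12.8 189.8] [-3.96807152e-02  4.41577128e-01  1.41708376e+00 -5.34831001e-05
  1.28301100e+00 -1.96712365e-01]
clock: 16.55
eef_pos: [600.0, 11.1, 170.9]
eef_rot: [-1.571, -0.0, -1.414]
wrist_force: [0.5, 0.2, -0.4]
finger_gap: 15.5
tip rel eye (cab) [ 15.  -52.8 -87.1] F cab [ 0.5  0.1 -0.4] M [ 0.35 -0.08 -0.  ] rotvec tool->level deg [-0.    0.02  0.  ] t 16.55 gap 15.500959342245366
tcp [600.   11.1 170.9] [-4.25811456e-02  4.59439666e-01  1.43697663e+00 -3.31385843e-05
  1.24514344e+00 -1.99562615e-01]
```

View pics/s11.png

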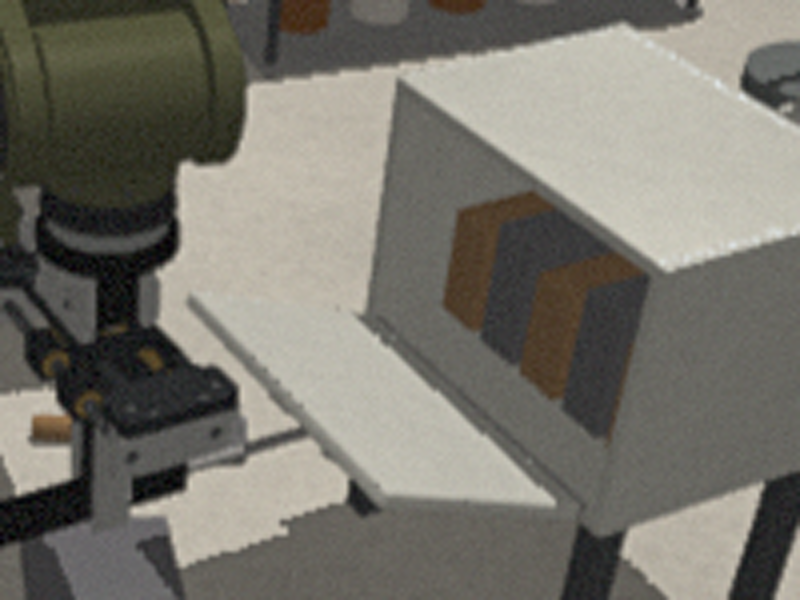

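```bash
python3 -m jog '[0,1.9,0,0,0,0,-0.1,3.8,0,0,0,0,-0.2,5.7,0,0,0,0,-0.4,7.6,0,0,0,0,-0.6,9.4,0,0,0,0,-0.8,11.3,0,0,0,0,-1,13.2,0,0,0,0,-1.3,15.1,0,0,0,0,-1.7,17,0,0,0,0,-2.1,18.8,0,0,0,0]'; python3 rel.py
python3 -m jog '[-0.4,1.5,0,0,0,0,-0.7,3,0,0,0,0]'; python3 rel.py|head -1
python3 -m jog '[-0.3,1,0,0,0,0]'; python3 rel.py|head -1
python3 - <<'E'
from h import *
p=manip.camera("scene")
cv2.imwrite("pics/s12.png",cv2.resize(p["img"][90:240,250:450,::-1],None,fx=4,fy=4,interpolation=cv2.INTER_CUBIC))
E
```

```text
clock: 17.43
eef_pos: [599.7, 13.2, 152.0]
eef_rot: [-1.571, 0.0, -1.414]
wrist_force: [0.0, 0.3, -0.3]
finger_gap: 15.3
tip rel eye (cab) [  15.   -50.6 -106. ] F cab [ 0.1  0.3 -0.3] M [ 0.27 -0.1   0.02] rotvec tool->level deg [ 0.01  0.02 -0.  ] t 17.4333 gap 15.325962214905775
tcp [599.7  13.2 152. ] [-3.90720116e-02  4.77565889e-01  1.45660082e+00 -1.96143829e-05
  1.20755237e+00 -1.96042151e-01]
clock: 17.6
eef_pos: [599.6, 13.9, 149.1]
eef_rot: [-1.571, -0.0, -1.414]
wrist_force: [-0.3, 0.4, -0.4]
finger_gap: 15.3
tip rel eye (cab) [  15.   -49.9 -108.9] F cab [-0.2  0.4 -0.4] M [ 0.25 -0.13  0.01] rotvec tool->level deg [0.   0.02 0.  ] t 17.6 gap 15.328854161929426
clock: 17.68
eef_pos: [599.5, 14.2, 148.0]
eef_rot: [-1.571, -0.0, -1.414]
wrist_force: [0.2, 0.1, -0.1]
finger_gap: 15.5
tip rel eye (cab) [  15.   -49.6 -110. ] F cab [ 0.2  0.1 -0.1] M [ 0.15 -0.08  0.03] rotvec tool->level deg [0.01 0.02 0.  ] t 17.6833 gap 15.506116681909152
```

View pics/s12.png

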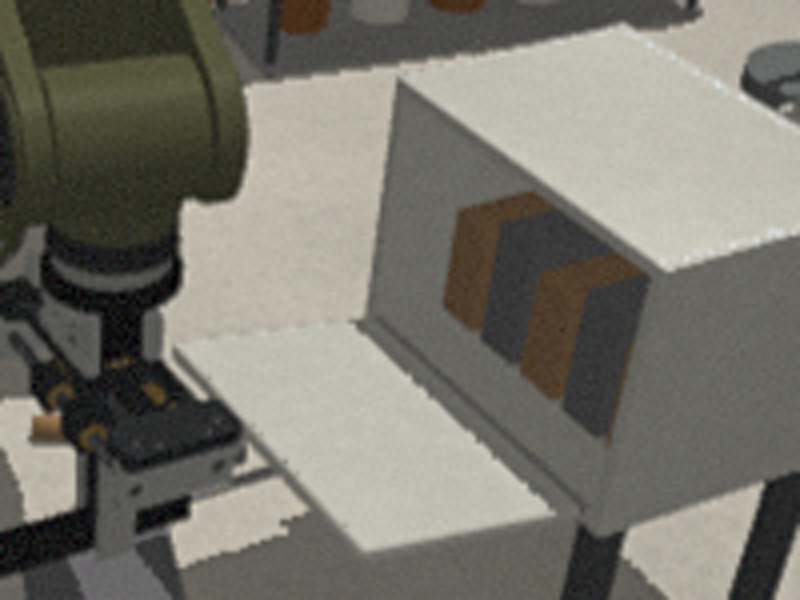

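```bash
python3 -m jog '[-0.2,0.8,0,0,0,0,-0.4,1.6,0,0,0,0]'; python3 rel.py|sed -n 6p
python3 -m jog '[-0.2,0.8,0,0,0,0,-0.4,1.6,0,0,0,0]'; python3 rel.py|sed -n 6p
python3 -c "
from h import *
import fit,io
v=np.load('cab2.npy').copy()
p=fit.p
print('rel',manip.read_state()['wrist_force'])
for th in [1.3,1.35,1.4,1.45]:
    v[3]=th;print(th,[np.round((proj(p,fit.H(v,[x,y,150]))+v[6:8]*0-[250,90])*4) for x,y in((107,-12),(-107,0))])
" | tail -5; python3 rel.py
```

```text
clock: 17.9
eef_pos: [599.5, 14.5, 146.7]
eef_rot: [-1.571, -0.0, -1.414]
wrist_force: [0.2, -0.7, -0.1]
finger_gap: 15.7
clock: 18.07
eef_pos: [599.5, 14.9, 145.1]
eef_rot: [-1.571, -0.0, -1.414]
wrist_force: [0.3, -1.0, 0.1]
finger_gap: 15.6
rel [-0.29339106 -0.83469078  0.70105483]
1.3 [array([371., 537.]), array([183., 312.])]
1.35 [array([368., 549.]), array([179., 323.])]
1.4 [array([365., 560.]), array([177., 333.])]
1.45 [array([362., 570.]), array([175., 343.])]
tip rel eye (cab) [  15.1  -48.9 -112.9] F cab [-0.4 -0.8  0.7] M [ 0.17 -0.08  0.01] rotvec tool->level deg [-0.01  0.01  0.  ] t 18.1667 gap 15.779996684743919
tcp [599.5  14.9 145.1] [-3.62154077e-02  4.84361916e-01  1.46374978e+00 -1.01840455e-06
  1.19331535e+00 -1.93166458e-01]
```

```bash
for i in 1; do python3 -m jog '[-0.2,0.7,0,0,0,0,-0.2,0.7,0,0,0,0]'; python3 rel.py|tail -2|head -1
python3 -m jog '[-0.2,0.7,0,0,0,0,-0.2,0.7,0,0,0,0]'; python3 rel.py|tail -2|head -1; done
python3 - <<'E'
from h import *
p=manip.camera("scene")
cv2.imwrite("pics/s13.png",cv2.resize(p["img"][90:240,250:450,::-1],None,fx=4,fy=4,interpolation=cv2.INTER_CUBIC))
E
```

```text
clock: 18.33
eef_pos: [599.5, 15.0, 144.5]
eef_rot: [-1.57, -0.0, -1.414]
wrist_force: [0.3, -1.5, 3.1]
finger_gap: 15.7
tcp [599.5  15.  144.5] [-3.60044577e-02  4.84924444e-01  1.46434628e+00 -1.21533044e-04
clock: 18.5
eef_pos: [599.5, 15.1, 143.8]
eef_rot: [-1.57, -0.0, -1.414]
wrist_force: [-0.7, -4.8, 3.0]
finger_gap: 15.8
tcp [599.5  15.1 143.8] [-3.58439772e-02  4.85573668e-01  1.46503121e+00 -2.80675269e-04
```

View pics/s13.png

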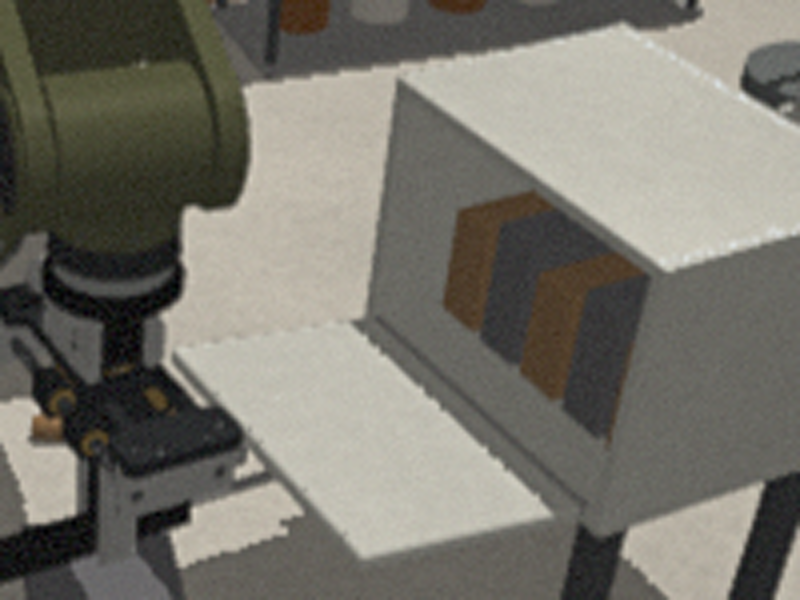

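```bash
python3 -m jog '[1,0,0,0,0,0,1.5,0,0,0,0,0,1.5,0,0,0,0,0]'; python3 rel.py|head -1
python3 -m jog '[0,0.5,0,0,0,0,0,0.5,0,0,0,0]'
python3 -m jog '[0,0.5,0,0,0,0,0,0.5,0,0,0,0]'
python3 -m jog '[0,0.5,0,0,0,0,0,0.5,0,0,0,0]'; python3 rel.py
```

```text
clock: 18.8
eef_pos: [599.6, 14.1, 143.6]
eef_rot: [-1.571, 0.0, -1.414]
wrist_force: [-0.2, 1.3, 1.5]
finger_gap: 15.3
tip rel eye (cab) [  15.   -49.7 -114.3] F cab [-0.   1.3  1.5] M [ 0.68 -0.2   0.04] rotvec tool->level deg [ 0.    0.03 -0.03] t 18.8 gap 15.3469418815262
clock: 18.97
eef_pos: [599.6, 14.1, 143.2]
eef_rot: [-1.571, 0.0, -1.414]
wrist_force: [-0.5, 1.5, 3.3]
finger_gap: 15.4
clock: 19.13
eef_pos: [599.6, 14.0, 142.6]
eef_rot: [-1.571, 0.0, -1.414]
wrist_force: [-0.4, 0.2, 2.7]
finger_gap: 15.6
clock: 19.3
eef_pos: [599.6, 13.9, 142.1]
eef_rot: [-1.571, 0.0, -1.414]
wrist_force: [-0.1, 1.1, 2.0]
finger_gap: 15.2
tip rel eye (cab) [  15.   -49.8 -115.9] F cab [0.1 1.1 2. ] M [ 0.87 -0.22  0.04] rotvec tool->level deg [ 0.    0.02 -0.  ] t 19.3 gap 15.205749073792475
tcp [599.6  13.9 142.1] [-3.78801094e-02  4.87850610e-01  1.46600390e+00  8.13083615e-05
  1.18775434e+00 -1.94972372e-01]
```

```bash
python3 - <<'E'
from h import *
p=manip.camera("scene")
cv2.imwrite("pics/s14.png",cv2.resize(p["img"][90:240,250:450,::-1],None,fx=4,fy=4,interpolation=cv2.INTER_CUBIC))
w=manip.camera("wrist");save(w,"w14",1.5)
E
python3 rel.py
```

```text
tip rel eye (cab) [  15.   -49.9 -115.9] F cab [-0.2  0.8  3.4] M [ 0.9  -0.17 -0.  ] rotvec tool->level deg [ 0.01  0.02 -0.01] t 19.4 gap 15.485834823204476
tcp [599.6  13.9 142.1] [-3.79341118e-02  4.87867516e-01  1.46596457e+00  9.91410183e-05
  1.18787676e+00 -1.95028698e-01]
```

View pics/s14.png

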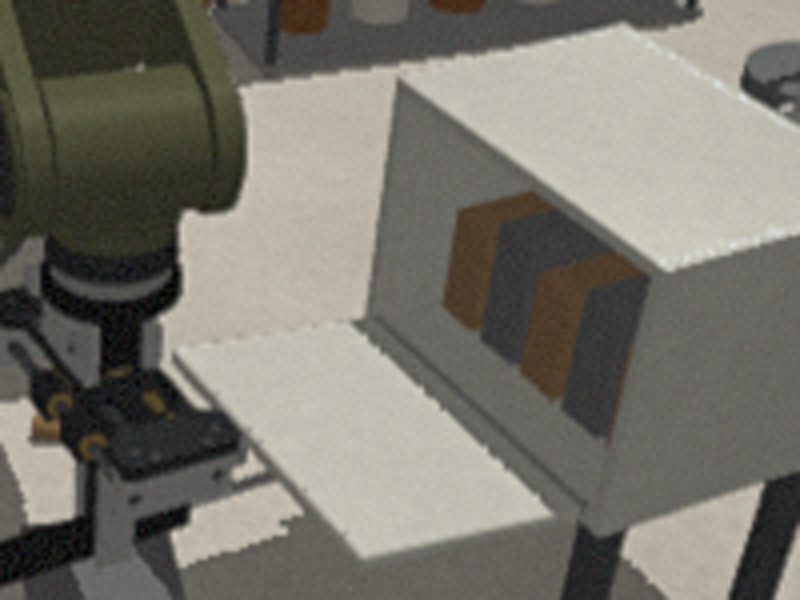

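View pics/w14.png

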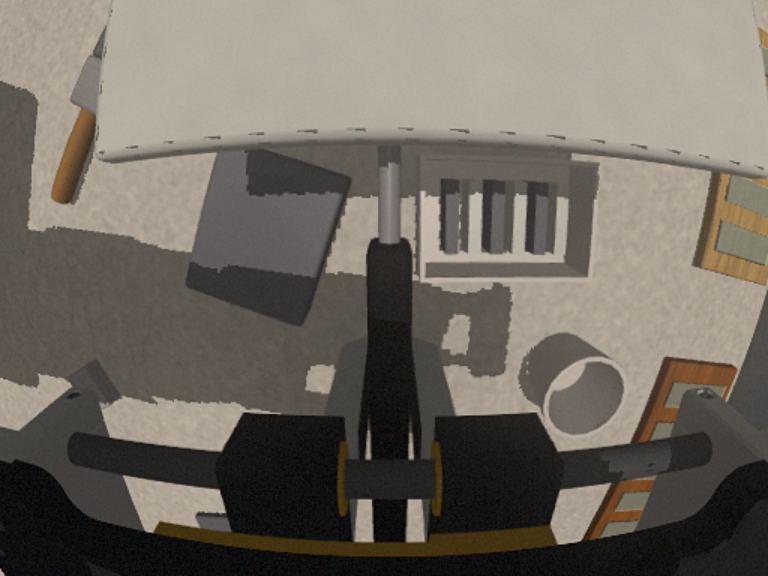

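```bash
python3 -m jog '[0,-1.5,0,0,0,0,0,-3,0,0,0,0,0,-4,0,0,0,0,0,-4,0,0,0,0]'; python3 rel.py | tail -2
python3 -m jog '[0,0,-2,0,0,0,0,0,-4,0,0,0,0,0,-6,0,0,0,0,0,-8,0,0,0]'; python3 rel.py | tail -2
```

```text
clock: 19.73
eef_pos: [599.4, 13.7, 146.0]
eef_rot: [-1.571, -0.0, -1.414]
wrist_force: [1.0, -0.1, -1.5]
finger_gap: 15.4
tcp [599.4  13.7 146. ] [-3.80555288e-02  4.83720971e-01  1.46251755e+00 -4.87761930e-04
  1.19591024e+00 -1.94971525e-01]
clock: 20.07
eef_pos: [591.3, 12.5, 146.0]
eef_rot: [-1.571, -0.0, -1.414]
wrist_force: [-0.3, 0.6, -2.2]
finger_gap: 16.0
tcp [591.3  12.5 146. ] [-4.06773047e-02  4.66449198e-01  1.48802934e+00 -7.58596815e-05
  1.18743350e+00 -1.97683892e-01]
```

Free of load. Withdrawing.

```bash
python3 -m jog '[0,0,-3,0,0,0,0,0,-6,0,0,0,0,0,-9,0,0,0,0,0,-12,0,0,0,0,0,-16,0,0,0,0,0,-22,0,0,0,0,0,-30,0,0,0,0,0,-37,0,0,0,0,0,-40,0,0,0,0,0,-40,0,0,0]'; python3 rel.py | tail -2
python3 - <<'E'
from h import *
p=manip.camera("scene")
cv2.imwrite("pics/s15.png",cv2.resize(p["img"][90:240,250:450,::-1],None,fx=4,fy=4,interpolation=cv2.INTER_CUBIC))
E
```

```text
clock: 20.9
eef_pos: [551.6, 6.2, 146.4]
eef_rot: [-1.571, -0.0, -1.414]
wrist_force: [0.4, -0.2, -2.4]
finger_gap: 15.6
tcp [551.6   6.2 146.4] [-5.51240117e-02  3.82589646e-01  1.60794803e+00 -1.19613767e-05
  1.15093407e+00 -2.11993092e-01]
```

View pics/s15.png

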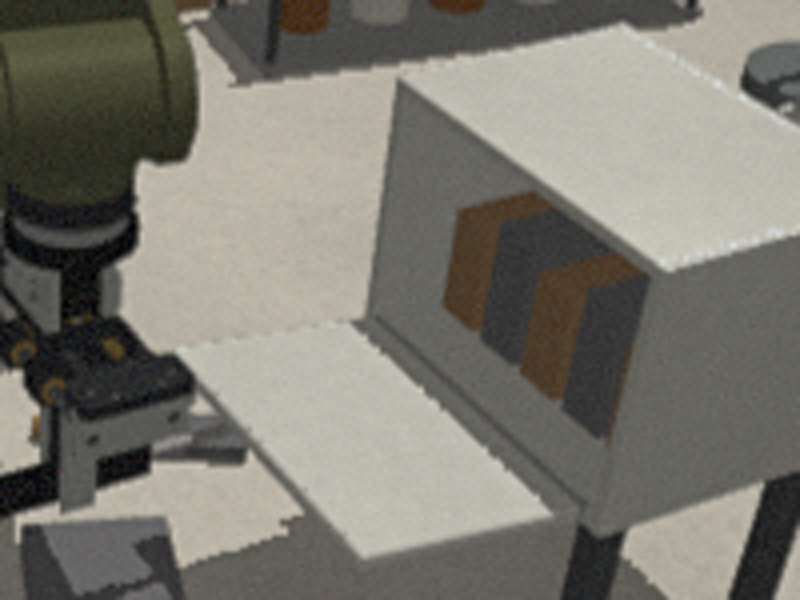

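```bash
python3 -m jog '[10,0,0,0,0,0,30,0,0,0,0,0,60,0,0,0,0,0,95,0,0,0,0,0,130,0,0,0,0,0,155,0,0,0,0,0,160,0,0,0,0,0,160,0,0,0,0,0]'; python3 rel.py | tail -2
python3 - <<'E'
from h import *
import pickle
p=manip.camera("scene");save(p,"s16",1.5)
w=manip.camera("wrist");save(w,"w16",1.5);pickle.dump((p,w),open("s16.pkl","wb"))
for c,n in((p,0),(w,1)):print(manip.tip_of("hook_tip",c)[:1],manip.tip_of("pole_grip",c)[:1])
E
python3 rel.py|tail -2
```

```text
clock: 21.62
eef_pos: [577.2, -153.7, 145.7]
eef_rot: [-1.571, 0.0, -1.416]
wrist_force: [0.2, 1.2, -3.2]
finger_gap: 15.4
tcp [ 577.2 -153.7  145.7] [-3.21550549e-01  4.78935332e-01  1.47018694e+00 -8.79359084e-05
  1.19275289e+00 -4.76081125e-01]
[{'xy': [268.8, 221.5], 'score': 0.85}] [{'xy': [194.4, 229.5], 'score': 0.8}]
[] [{'xy': [260.8, 277.3], 'score': 0.95}]
tcp [ 577.3 -150.7  146.3] [-3.16772304e-01  4.76759982e-01  1.47210932e+00  4.99151274e-05
  1.19264911e+00 -4.75203592e-01]
```

View pics/s16.png

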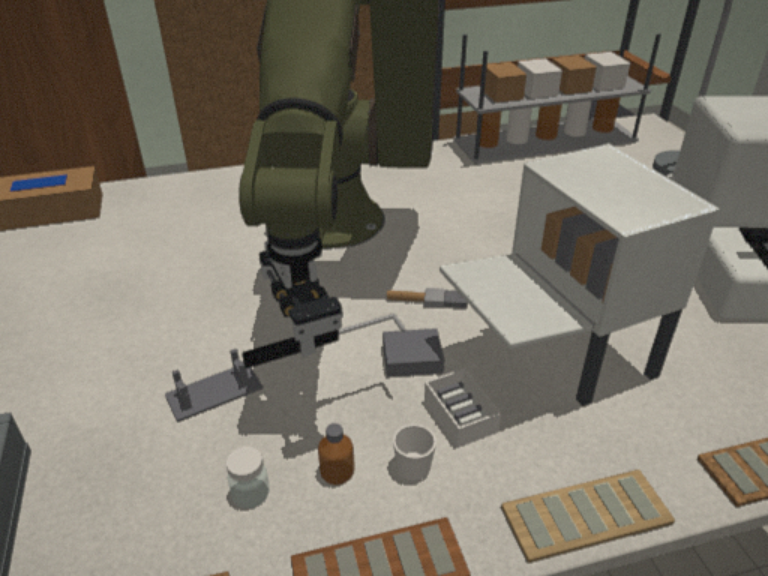

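View pics/w16.png

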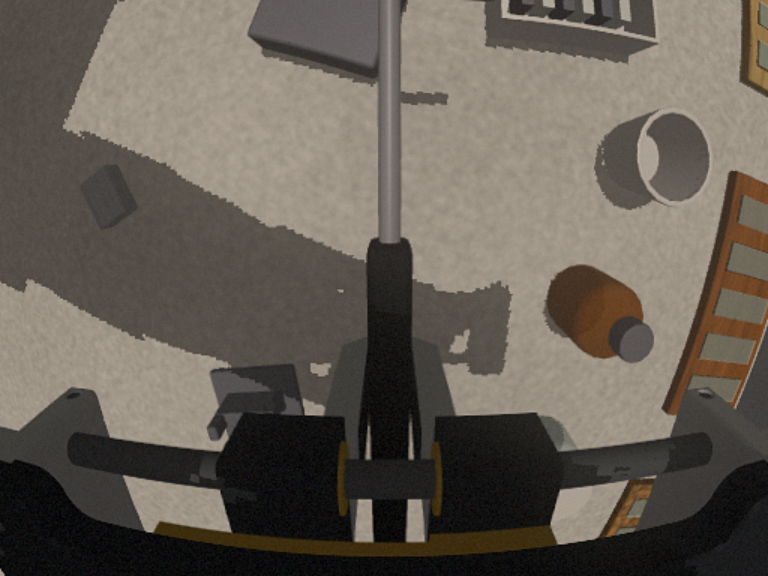

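```bash
python3 -m jog '[15,0,-12,0,-1,0,38,0,-31,0,-2,0,61,0,-50,0,-3,0,84,0,-70,0,-4.5,0,104,0,-86,0,-5.5,0,117,0,-97,0,-6.3,0,124,0,-102.5,0,-6.56,0,126.1,0,-104.1,0,-6.56,0,126.1,0,-104.1,0,-6.56,0,126.1,0,-104.1,0,-6.56,0]'
python3 -m jog '[0,0,0,0,0,0,0,0,0,0,0,0]'
cat > tgt.py <<'E'
from h import *
st=manip.read_state();T=Rm(st["eef_rot"]);d=np.array([494.15,-291.55,55.5])-st["eef_pos"]
T0=Rm([-1.571,0,-1.2995]);print("to go tool xyz",np.round(T.T@d,1),"rot",np.round(np.degrees(R.from_matrix(T.T@T0).as_rotvec()),2),st["wrist_force"],st["clock"])
E
python3 tgt.py
python3 - <<'E'
from h import *
w=manip.camera("wrist");save(w,"w17",1.5)
E
```

```text
clock: 22.75
eef_pos: [494.6, -291.6, 146.2]
eef_rot: [-1.571, 0.0, -1.299]
wrist_force: [0.4, 0.1, -3.8]
finger_gap: 15.4
clock: 22.92
eef_pos: [494.6, -291.7, 146.1]
eef_rot: [-1.571, 0.0, -1.298]
wrist_force: [0.3, -0.2, -2.8]
finger_gap: 15.5
to go tool xyz [-0.3 90.6 -0.4] rot [-0.01  0.07 -0.  ] [ 0.30939741 -0.19205501 -2.81276427] 22.9167
```

View pics/w17.png

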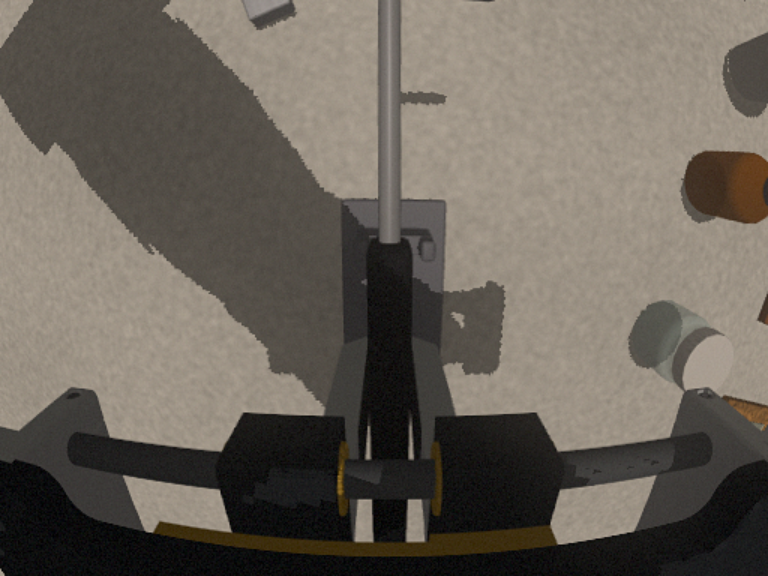

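```bash
python3 -m jog '[0,15,-0.4,0,0,0,-0.3,38,-0.4,0,0,0,-0.3,60,-0.4,0,0,0,-0.3,75,-0.4,0,0,0,-0.3,83,-0.4,0,0,0,-0.3,86,-0.4,0,0,0,-0.3,87,-0.4,0,0,0,-0.3,87,-0.4,0,0,0]'
python3 tgt.py
python3 -m jog '[0,1,0,0,0,0,0,2,0,0,0,0,0,2,0,0,0,0]'
python3 tgt.py
python3 -m jog '[0,1,0,0,0,0,0,1.5,0,0,0,0,0,1.5,0,0,0,0]'
python3 tgt.py
```

```text
clock: 23.63
eef_pos: [494.0, -292.5, 59.9]
eef_rot: [-1.57, -0.001, -1.299]
wrist_force: [0.0, -0.3, -3.1]
finger_gap: 15.4
to go tool xyz [-0.9  4.4  0.4] rot [-0.05  0.02  0.05] [ 0.02928754 -0.29193132 -3.08249328] 23.6333
clock: 23.88
eef_pos: [493.8, -292.4, 57.5]
eef_rot: [-1.57, -0.0, -1.299]
wrist_force: [-0.0, 0.4, -3.1]
finger_gap: 15.3
to go tool xyz [-0.7  2.   0.6] rot [-0.04  0.01  0.03] [-0.02086079  0.38936454 -3.12827955] 23.8833
clock: 24.13
eef_pos: [493.8, -292.4, 55.9]
eef_rot: [-1.57, -0.0, -1.299]
wrist_force: [-1.3, 0.2, 0.7]
finger_gap: 16.1
to go tool xyz [-0.7  0.4  0.6] rot [-0.03  0.01  0.02] [-1.25802771  0.17475529  0.71868083] 24.1333
```

Contact with the rest is felt (Fz −3.1 → +0.7) at the original height. I release by opening the fingers, then rise straight up.

```bash
python3 -m jog '[0,0.3,0,0,0,0,0,0.3,0,0,0,0,0,0.3,0,0,0,0]' - 10
python3 -m jog '[0,0,0,0,0,0,0,0,0,0,0,0,0,0,0,0,0,0,0,0,0,0,0,0,0,0,0,0,0,0,0,0,0,0,0,0,0,0,0,0,0,0,0,0,0,0,0,0]' 50
python3 -m jog '[0,-5,0,0,0,0,0,-20,0,0,0,0,0,-45,0,0,0,0,0,-75,0,0,0,0,0,-95,0,0,0,0,0,-100,0,0,0,0,0,-100,0,0,0,0]' 60
python3 - <<'E'
from h import *
w=manip.camera("wrist");save(w,"w18",1.5)
p=manip.camera("scene");save(p,"s18",1.5);t=manip.camera("top");save(t,"t18",1.5)
for n,z in [("pole_grip",52),("hook_tip",52),("rest",0)]:
    for c,ww in((w,True),(p,False),(t,False)):
        r=manip.tip_of(n,c);print(n,[(np.round(q["xy"],1),round(q["score"],2),np.round(onz(c,q["xy"],z,ww),1)) for q in r[:1]])
for n in ["jar","pot","bottle","slidebox","tub","brush","block"]:
    b=manip.tip_of(n,t); print(n,[(np.round(onz(t,q["xy"],0)),round(q["score"],2)) for q in b[:2]])
E
```

```text
clock: 24.38
eef_pos: [493.7, -292.4, 55.6]
eef_rot: [-1.571, -0.0, -1.299]
wrist_force: [-0.5, 2.2, 1.9]
finger_gap: 15.8
clock: 25.05
eef_pos: [493.6, -292.3, 55.3]
eef_rot: [-1.571, 0.0, -1.299]
wrist_force: [0.1, -0.3, -0.2]
finger_gap: 50.0
clock: 25.63
eef_pos: [494.1, -292.6, 156.8]
eef_rot: [-1.569, -0.002, -1.299]
wrist_force: [-0.2, -0.2, 0.2]
finger_gap: 60.2
pole_grip [(array([260.6, 218.7]), 0.69, array([ 499.7, -310.2,   52. ]))]
pole_grip [(array([136.9, 247.7]), 0.84, array([ 504.2, -311. ,   52. ]))]
pole_grip [(array([374.2, 204.1]), 0.56, array([ 510., -300.,   52.]))]
hook_tip [(array([299.2,  32.5]), 0.77, array([ 486.2, -137. ,   52. ]))]
hook_tip [(array([166.5, 327.1]), 0.67, array([ 757.5, -266.7,   52. ]))]
hook_tip [(array([307.8, 215.8]), 0.6, array([ 484.6, -139.6,   52. ]))]
rest [(array([259. , 201.5]), 0.56, array([ 498.2, -310.2,   -0. ]))]
rest [(array([143.2, 261.7]), 0.78, array([ 503.3, -303.8,    0. ]))]
rest [(array([371.5, 206.9]), 0.63, array([ 504.9, -307.6,    0. ]))]
jar [(array([624., 192.,   0.]), 0.61), (array([ 719., -272.,    0.]), 0.56)]
pot [(array([732., -26.,   0.]), 0.95)]
bottle []
slidebox [(array([508.,  39.,   0.]), 0.79), (array([ 357., -112.,    0.]), 0.7)]
tub [(array([660.,  78.,   0.]), 0.93)]
brush [(array([359., 112.,   0.]), 0.7)]
block [(array([ 361., -121.,   -0.]), 0.61)]
```

View pics/w18.png

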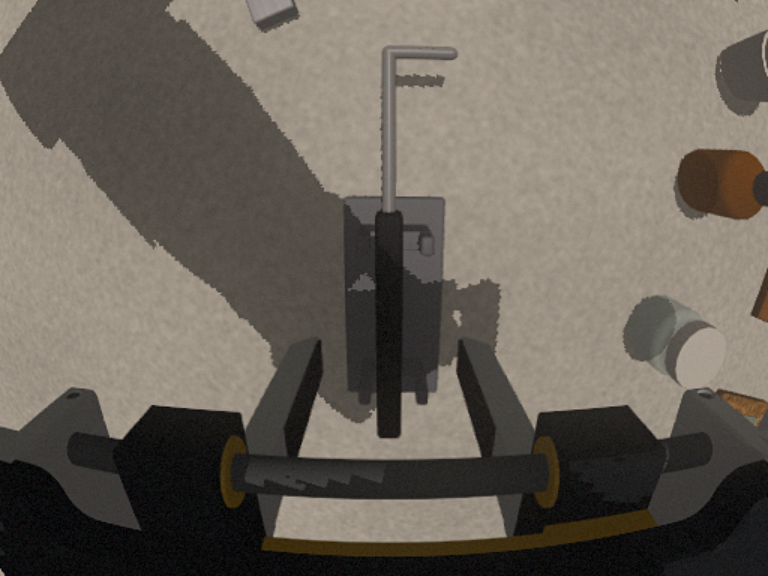

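View pics/s18.png

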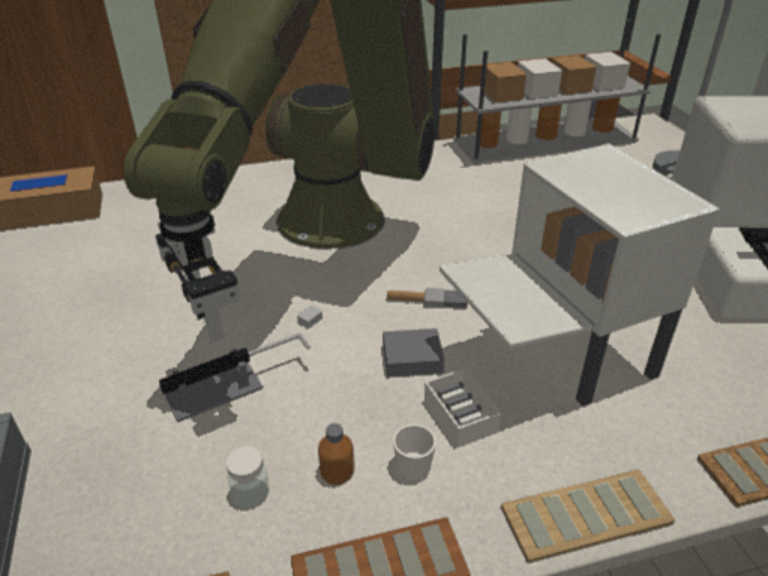

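View pics/t18.png

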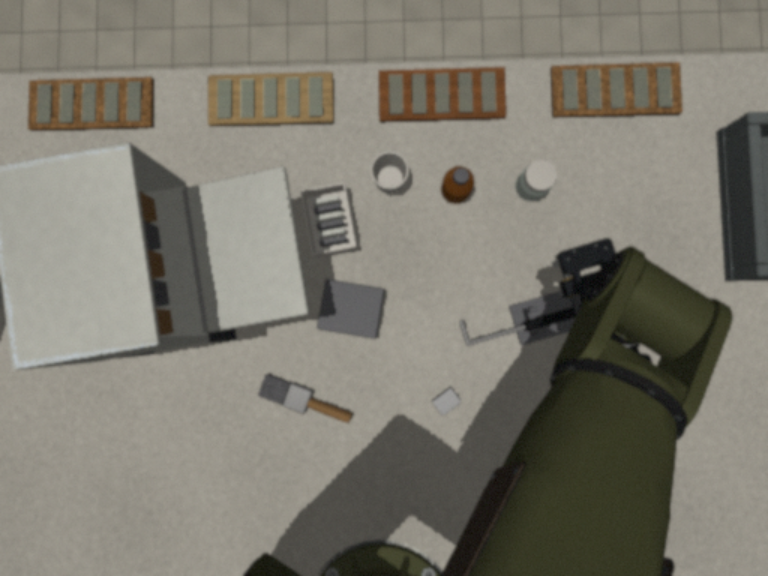

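The pole lies as at the start: hook at (455,53) in the wrist view, (463,322) in the top view. The bystanders look unmoved and the hatch is down. Before handing in, a quick check of the hatch angle.

```bash
python3 - <<'E' | tail -3
from h import *
import fit
v0=np.load("cab2.npy")
from scipy.optimize import least_squares
O=[(fit.t,107,0,150,283/1.5,169/1.5),(fit.t,-107,0,150,308/1.5,316/1.5),(fit.p,107,-6,150,515/1.5,340/1.5),(fit.p,-107,0,150,440/1.5,263/1.5)]
def f(q,use=O):
    v=v0.copy();v[3]=q[0];return np.concatenate([proj(c,fit.H(v,[x,y,z]))-[a,b] for c,x,y,z,a,b in use])
for u in (O,O[2:]):
    s=least_squares(f,[1.3],args=(u,));print(s.x,np.round(s.fun,1))
s=manip.read_state();print(s["wrist_force"],np.abs(s["qd"]).max(),s["clock"])
E
```

```text
[1.43456213] [-2.5 -2.7 -2.7 -1.1 -2.   2.9  0.5 -0.3]
[1.40635135] [-1.6  1.4  0.8 -1.7]
[-0.09122548  0.05061484 -0.13446458] 0.0012395815357320336 26.6833
```

```bash
python3 -c "
from cell import manip
print(manip.sign_off())"
```

```text
the job is handed in; nothing more can be done
None
```

The hatch is down on its stop, the pole is back in its rest, and I have handed the job in at about 27 s of the 72 s allowed. No verdict was reported.

- **Hooking:** I put the finger through the eye and checked it in the scene picture.
- **Pulling down:** the pole followed the hatch's arc held level, with wrist forces under about 6 N. I stopped once I had lowered the hook 1.7 mm more, the force had risen to about 5 N and the hatch no longer moved in the pictures.
- **Putting back:** I slid the finger out sideways, backed off and laid the pole in its rest at its first pose.

What the last checks showed:
- **Hatch:** its angle measured 1.41 to 1.43 rad from two sets of picture points, uncertain by about 0.03 rad. It needs 1.36 or more.
- **Pole:** the wrist camera puts the handle centre within 1 mm of where it started, with the hook on the same side and end.
- **Gripper:** it is open, clear of everything, and the wrist force reads about zero.
- **Bystanders:** none looks moved in the pictures.

**Checks that failed or disagreed:**
- The network points for the pole handle (top view) and hook tip (scene view) were off, because the arm partly hid the pole in the top view. I went by the wrist view instead.
- The network did not find the bottle in the last top picture and first mistook something else for the jar. Both are plainly visible where they stood before.

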